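# Sort the quadrant models into their work trays

## Task

Put each of the four straight quadrant models into the empty work tray of the same colour as its base, upright and lying flat on the tray's floor. The stone chips easily, so set each one down instead of dropping it. Leave the two horseshoe-shaped whole-jaw models where they are.

Things in the scene. Friction and masses are not known exactly. Their poses are not given: they have to be found in the camera images.
- quad_red: Loose quadrant model with a red base: a straight bar of cream stone with one row of five teeth (one tan), on a flat red plate. Plate 70 x 46 x 10 mm; bar 56 x 24 mm, centred on it, upright sides 10 to 30 mm above the underside; teeth to 38 mm. 0.11 kg. Origin: centre of the underside; x along the row of teeth, y across, z up. Stands upright at any yaw.
- quad_blue: Loose quadrant model with a blue base: a straight bar of cream stone with one row of five teeth (one tan), on a flat blue plate. Plate 70 x 46 x 10 mm; bar 56 x 24 mm, centred on it, upright sides 10 to 30 mm above the underside; teeth to 38 mm. 0.11 kg. Origin: centre of the underside; x along the row of teeth, y across, z up. Stands upright at any yaw.
- quad_green: Loose quadrant model with a green base: a straight bar of cream stone with one row of five teeth (one tan), on a flat green plate. Plate 70 x 46 x 10 mm; bar 56 x 24 mm, centred on it, upright sides 10 to 30 mm above the underside; teeth to 38 mm. 0.11 kg. Origin: centre of the underside; x along the row of teeth, y across, z up. Stands upright at any yaw.
- quad_yellow: Loose quadrant model with a yellow base: a straight bar of cream stone with one row of five teeth (one tan), on a flat yellow plate. Plate 70 x 46 x 10 mm; bar 56 x 24 mm, centred on it, upright sides 10 to 30 mm above the underside; teeth to 38 mm. 0.11 kg. Origin: centre of the underside; x along the row of teeth, y across, z up. Stands upright at any yaw.
- tray_red: Shallow open red plastic work tray, fixed to the table, at any yaw, empty at the start. Outside 100 x 76 x 18 mm, walls and floor 4 mm thick, inside 92 x 68 mm: a quadrant model lies flat in it only lengthwise (either way round), with 11 mm to spare on every side. Origin: centre of the underside; x along its 100 mm length, y across, z up.
- tray_blue: Shallow open blue plastic work tray, fixed to the table, at any yaw, empty at the start. Outside 100 x 76 x 18 mm, walls and floor 4 mm thick, inside 92 x 68 mm: a quadrant model lies flat in it only lengthwise (either way round), with 11 mm to spare on every side. Origin: centre of the underside; x along its 100 mm length, y across, z up.
- tray_green: Shallow open green plastic work tray, fixed to the table, at any yaw, empty at the start. Outside 100 x 76 x 18 mm, walls and floor 4 mm thick, inside 92 x 68 mm: a quadrant model lies flat in it only lengthwise (either way round), with 11 mm to spare on every side. Origin: centre of the underside; x along its 100 mm length, y across, z up.
- tray_yellow: Shallow open yellow plastic work tray, fixed to the table, at any yaw, empty at the start. Outside 100 x 76 x 18 mm, walls and floor 4 mm thick, inside 92 x 68 mm: a quadrant model lies flat in it only lengthwise (either way round), with 11 mm to spare on every side. Origin: centre of the underside; x along its 100 mm length, y across, z up.
- jaw_blue: Loose whole-jaw model with a blue base: a horseshoe arch of cream stone teeth on a nearly square blue base plate 62 x 60 x 10 mm, 36 mm high in all, about 0.14 kg. Not to be moved. Origin: centre of the underside; x towards the front teeth, z up.
- jaw_red: Loose whole-jaw model with a red base: a horseshoe arch of cream stone teeth on a nearly square red base plate 62 x 60 x 10 mm, 36 mm high in all, about 0.14 kg. Not to be moved. Origin: centre of the underside; x towards the front teeth, z up.
Not all that is in view belongs to the job. Leave any black or pink look-alike of the tray_blue alone.

How it is judged:
At the end, for the whole second after the job is handed in: Each quadrant model lies in the tray of its base's colour: upright (within 0.1 rad), its underside on the tray's floor (less than 8 mm above the tray's underside), its centre within 18 mm of the tray's centre, released and at rest; both whole-jaw models still stand within 20 mm of where they began (horizontal distance between quad_red and tray_red below 0.018 m and z of quad_red in the frame of tray_red below 0.008 m and angle between each of quad_red, quad_blue, quad_green, quad_yellow, jaw_blue, jaw_red's own z axis and vertical below 0.1 rad and linear speed of each of quad_red, quad_blue, quad_green, quad_yellow below 0.02 m/s and angular speed of each of quad_red, quad_blue, quad_green, quad_yellow below 0.2 rad/s and horizontal distance between quad_blue and tray_blue below 0.018 m and z of quad_blue in the frame of tray_blue below 0.008 m and horizontal distance between quad_green and tray_green below 0.018 m and z of quad_green in the frame of tray_green below 0.008 m and horizontal distance between quad_yellow and tray_yellow below 0.018 m and z of quad_yellow in the frame of tray_yellow below 0.008 m and distance of each of jaw_blue, jaw_red from where it was at the start of the episode below 0.02 m); the robot touches nothing.
It fails at once if a quadrant model is dropped into its tray (moving faster than 0.6 m/s over the middle of the tray, less than 90 mm above its underside) ((horizontal distance between quad_red and tray_red below 0.022 m and z of quad_red in the frame of tray_red below 0.09 m and linear speed of quad_red above 0.6 m/s) or (horizontal distance between quad_blue and tray_blue below 0.022 m and z of quad_blue in the frame of tray_blue below 0.09 m and linear speed of quad_blue above 0.6 m/s) or (horizontal distance between quad_green and tray_green below 0.022 m and z of quad_green in the frame of tray_green below 0.09 m and linear speed of quad_green above 0.6 m/s) or (horizontal distance between quad_yellow and tray_yellow below 0.022 m and z of quad_yellow in the frame of tray_yellow below 0.09 m and linear speed of quad_yellow above 0.6 m/s)).
It fails at once if a whole-jaw model is moved more than 20 mm (distance of any of jaw_blue, jaw_red from where it was at the start of the episode above 0.02 m).
It also fails if it takes over 96 s, if anything falls off the work surface, if the arm or the gripper's body presses on something with over 40 N, if the wrist force passes 120 N, or if a joint passes its speed limit or range.

## Robot

A 6-joint arm with a two-finger parallel gripper is mounted at the origin on the work surface. World frame = base frame: x ahead of the robot, y to its left, z up, the work surface at z = 0. Lengths are in m, angles in rad, forces in N, time in s.
With the tool pointing down it reaches from about 0.35 to 0.775 m from the base axis. Payload 5.5 kg.
Tool frame: the origin (TCP) lies midway between the tips of the shut fingers; the grasp point (between the pads) lies env.tcp_to_grasp behind it (env.tcp_to_grasp is the distance from the TCP to the grasp point, in m); z points along the fingers, y is the direction in which the jaws open and shut (so a half turn about z gives the same grasp; the last joint's range is limited). The gripper opens to 85 mm and grips with 20 to 120 N. Pads are 22 mm wide; open, the fingers measure 114 mm over their backs; the gripper's body (76 mm by 85 mm) begins 54 mm behind the grasp point. The pads swing forward as they close: fully open they stand 13 mm farther back than shut.
Start: joints at [-1.346, 0.313, 0.046, 1.304, 0, 1.431], TCP at [0.205, -0.537, 0.194] pointing down, gripper open.
Joint ranges: [-2.76, 2.76], [-0.86, 1.69], [-1.03, 1.26], [-2.2, 2.34], [-1.47, 1.5], [-3.14, 3.14]. Speed limits (rad/s): [2.57, 2.57, 3.14, 3.14, 3.14, 3.14].

## Interface

Orientations are given as a unit quaternion [w, x, y, z].
In Python, from workcell import env gives the robot as it stands.
- The arm moves only by the shell command python3 -m handwheel 'ROWS' [OPENING] [FORCE]. ROWS is JSON, a list of rows, each an object of numbers: "dx", "dy", "dz": the shift along the tool's x, y, z normalised to -1 to 1, where 1 is 20 mm; "roll": the turn about the tool's z normalised to -1 to 1, where 1 is 6 degrees. In form: [{"dx": .., "dy": .., "dz": .., "roll": ..}, ...]. A call has 1 to 8 rows; each row shifts and turns the commanded pose from where the row before left it, along the tool's axes as they then stand; what a row does not reach is not made up. A row lasts 1/12 s, in which the tool goes at most 41.7 mm and 7.16 degrees, less where a joint would pass 70% of its speed; a pose out of reach is approached as far as the arm can. A call with a number of a shift or a turn outside -1 to 1 is refused whole. A call with a gripper value outside its range is refused whole. OPENING is the closure in counts, from 0 (fully open) to 255 (shut), set as the call begins (- or left out, the last holds). The fingers move at their own pace and stop on an object; FORCE is the grip in N (left out, the last holds). Time passes only in rows, so rows that do not move let the fingers close. It gives the time, the measured TCP pose, the force and the opening at its end, in the units of the state.
- env.get_state(): the state, without advancing time (a new reading comes with each control period).
- env.read_camera(name): name is "scene" or "top" or "wrist"; returns the picture (480x640x3 uint8, blue, green, red); there is no depth.
- env.calibration(name): a dict with "fx", "fy", "cx", "cy" (pixels), "R" (3x3) and "t" (3): a world point X has camera coordinates R X + t. Camera axes: x right, y down, z forward; pixel columns grow to the right and rows downward; lengths in m; the calibration is good to about 2 mm. A picture is of the moment at which its call begins: read the wrist's pose just before it. calibration takes no time and is no camera call; for the wrist camera it gives the pose at the moment of the call.
- env.hand_in(): hands the job in, once; it reports no verdict.
The state is a dict: "clock": time; "joint_pos": joint angles; "qvel": joint speeds; "tau": joint torques, N m; "tcp_pos": TCP position; "orientation": TCP orientation; "wrist_force": force on the tool from outside, world axes, zero at the start; "ft_torque": the same for the moment, N m; "finger_gap": finger opening in m.
Only numpy, scipy, OpenCV 4.12 (cv2) and the standard library are available. Lean on these libraries where they do the work, as an engineer would, in place of code of your own. Each camera call takes 0.05 s, during which the arm holds its last target.

## Working session

There is one attempt and no reset: what is moved stays moved. The work goes in short steps, Python scripts to look and compute and a shell command to move; the robot and the scene stay as the last step left them, time stands still between calls to the robot, and variables do not carry over. Pictures are saved under pics/ and viewed, and the job is handed in when it is done.

```bash
mkdir -p pics; ls
python3 - <<'E'
from workcell import env
import cv2
for n in("scene","top","wrist"):
    cv2.imwrite(f"pics/{n}0.png",env.read_camera(n))
    c=env.calibration(n);print(n,c)
print(env.get_state(),env.tcp_to_grasp)
E
```

```text
pics
scene {'fx': 556.0783663044817, 'fy': 556.0783663044817, 'cx': 316.8048588972749, 'cy': 239.55555258524345, 'R': array([[-0.07155134,  0.99727924,  0.01773506],
       [ 0.67518777,  0.06151459, -0.73507648],
       [-0.73416747, -0.04062121, -0.6777522 ]]), 't': array([-0.01779728, -0.23992055,  1.50234254])}
top {'fx': 589.1540342640112, 'fy': 589.1540342640112, 'cx': 324.25499893484704, 'cy': 246.2725571969305, 'R': array([[ 0.02159665, -0.99975328,  0.00519304],
       [-0.98632057, -0.02215494, -0.16334286],
       [ 0.16341761, -0.00159434, -0.9865557 ]]), 't': array([0.06286465, 0.42811102, 1.49056146])}
wrist {'fx': 362.90089947670083, 'fy': 362.90089947670083, 'cx': 320.5536151841415, 'cy': 245.68607876569757, 'R': array([[ 3.56007596e-01, -9.34482580e-01, -9.48535472e-04],
       [-8.98905086e-01, -3.42730784e-01,  2.72956511e-01],
       [-2.55398197e-01, -9.63219477e-02, -9.62025906e-01]]), 't': array([-0.57428682, -0.03505283,  0.37820103])}
{'clock': 0.15, 'joint_pos': array([-1.34556512e+00,  3.13864571e-01,  4.52386537e-02,  1.30359978e+00,
        2.60285266e-05,  1.43118209e+00]), 'qvel': array([ 4.20713353e-05, -2.61799596e-03,  1.86764458e-03,  1.20278415e-03,
        1.45760249e-03, -1.68457419e-03]), 'tau': array([ 3.77337783e-03, -4.81063306e+01,  2.98815572e+01,  1.39267932e-02,
       -1.65815109e-04, -2.94589441e-06]), 'tcp_pos': array([ 0.20505656, -0.53672877,  0.19369236]), 'orientation': array([-7.14587990e-04,  9.83406817e-01,  1.81412571e-01, -1.75829336e-05]), 'wrist_force': array([-0.53659115, -0.81423556, -0.53869617]), 'ft_torque': array([-0.00099261,  0.06850338, -0.00909613]), 'finger_gap': 0.08560801381115395} 0.0187
```

View pics/top0.png

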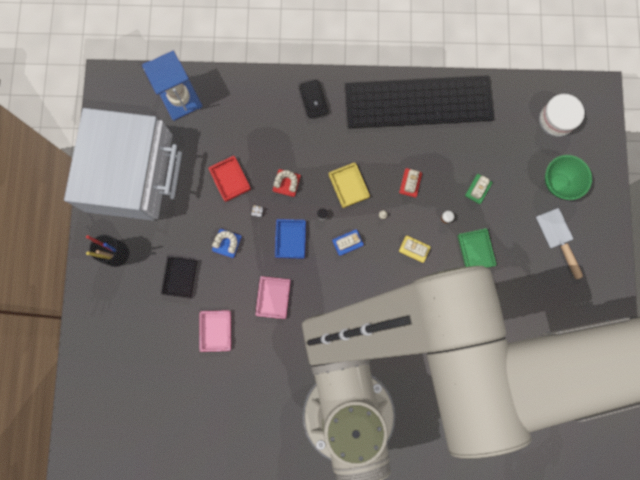

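View pics/scene0.png

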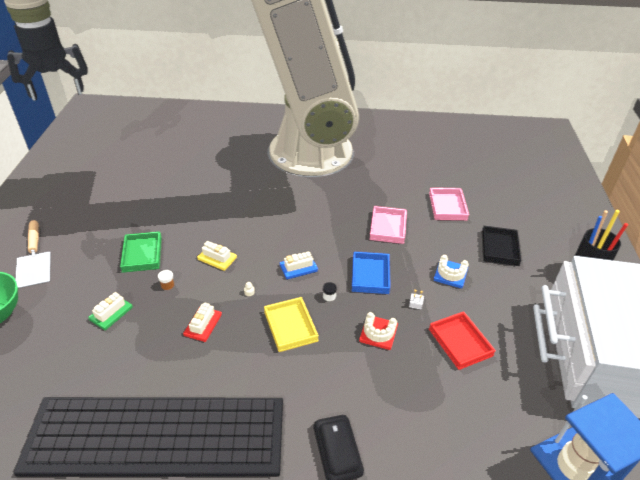

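The top view shows the objects as (column, row) pixels:
- Quads: red (411,183), green (480,189), yellow (415,249), blue (348,242).
- Trays: red (231,178), yellow (350,185), blue (291,239), green (477,249).
- Jaws, horseshoes: red (287,182), blue (226,242).
- Decoys: pink and black trays lower left, plus the green bowl.

Next I measure these.

```bash
cat > h.py <<'E'
from workcell import env
import cv2, numpy as np
HUE={'red':((170,180),(0,8)),'yellow':((20,34),),'green':((50,80),),'blue':((100,125),)}
def mask(im,c,smin=130,vmin=50):
    h,s,v=[a.astype(int) for a in cv2.split(cv2.cvtColor(im,cv2.COLOR_BGR2HSV))]
    m=np.zeros(h.shape,bool)
    for a,b in HUE[c]: m|=(h>=a)&(h<=b)
    return (m&(s>smin)&(v>vmin)).astype(np.uint8)*255
def ray(cal,pts,z):
    pts=np.atleast_2d(np.asarray(pts,float))
    R,t=np.array(cal['R']),np.array(cal['t'])
    d=np.c_[(pts[:,0]-cal['cx'])/cal['fx'],(pts[:,1]-cal['cy'])/cal['fy'],np.ones(len(pts))]@R
    o=-R.T@t
    return o+d*((z-o[2])/d[:,2])[:,None]
def proj(cal,X):
    p=np.atleast_2d(X)@np.array(cal['R']).T+cal['t']
    return np.c_[p[:,0]/p[:,2]*cal['fx']+cal['cx'],p[:,1]/p[:,2]*cal['fy']+cal['cy']]
def rects(im,cal,c,z,amin=60,smin=130):
    cs,_=cv2.findContours(mask(im,c,smin),cv2.RETR_EXTERNAL,cv2.CHAIN_APPROX_NONE)
    out=[]
    for k in cs:
        if cv2.contourArea(k)<amin: continue
        px=k[:,0].mean(0)
        P=ray(cal,k[:,0],z)[:,:2]
        r=cv2.minAreaRect((P*1000).astype(np.float32))
        (x,y),(w,h),a=r
        if w<h: w,h,a=h,w,a+90
        a=(a+90)%180-90
        out.append((px.round(),(round(x,1),round(y,1)),(round(w,1),round(h,1)),round(a,1)))
    return out
E
python3 - <<'E'
from h import *
for n in('top','scene'):
    im=cv2.imread(f'pics/{n}0.png');cal=env.calibration(n)
    for c in HUE:
        for z in (.008,.018):
            for r in rects(im,cal,c,z,100):
                w,h=r[2]
                if 45<w<125 and h<90: print(n,c,z,*r)
im=cv2.imread('pics/top0.png')
cv2.imwrite('pics/c1.png',cv2.resize(im[140:280,200:500],None,fx=2.6,fy=2.6,interpolation=cv2.INTER_CUBIC))
E
```

```text
top red 0.008 [285. 188.] (582.9, 178.6) (52.8, 51.9) 44.5
top red 0.008 [410. 184.] (609.3, -155.4) (70.9, 47.3) -13.5
top red 0.008 [229. 178.] (611.1, 331.0) (105.9, 78.0) 28.5
top red 0.018 [285. 188.] (580.3, 177.9) (52.5, 51.5) 44.5
top red 0.018 [410. 184.] (606.5, -153.9) (70.4, 47.0) -13.5
top red 0.018 [229. 178.] (608.3, 329.4) (105.2, 77.5) 28.5
top yellow 0.008 [350. 185.] (599.7, 9.4) (100.6, 78.5) 23.7
top yellow 0.018 [350. 185.] (597.0, 9.8) (100.0, 78.0) 23.7
top blue 0.008 [224. 249.] (415.3, 339.7) (51.4, 46.1) 24.0
top blue 0.008 [290. 238.] (450.2, 161.9) (99.3, 76.7) 1.3
top blue 0.018 [224. 249.] (413.8, 338.0) (51.1, 45.8) 24.0
top blue 0.018 [290. 238.] (448.4, 161.4) (98.6, 76.2) 1.3
scene red 0.008 [376. 340.] (619.4, 173.2) (61.4, 37.6) 77.5
scene red 0.008 [461. 340.] (608.2, 330.2) (110.3, 87.9) 28.0
scene red 0.008 [204. 328.] (612.7, -155.6) (75.2, 49.1) -13.8
scene red 0.008 [617. 236.] (286.8, 720.2) (122.0, 11.2) -35.0
scene red 0.018 [376. 340.] (627.1, 172.2) (60.7, 37.2) 77.5
scene red 0.018 [461. 340.] (616.1, 327.4) (109.0, 86.8) 28.0
scene re
[... 309 characters left out ...]
4
scene yellow 0.018 [217. 261.] (445.6, -163.6) (74.6, 47.1) 67.3
scene green 0.008 [110. 317.] (601.0, -336.6) (70.9, 47.3) -29.1
scene green 0.008 [141. 252.] (429.9, -330.6) (116.3, 79.1) 13.3
scene green 0.018 [110. 317.] (609.0, -331.5) (70.1, 46.7) -29.1
scene green 0.018 [141. 252.] (439.9, -325.5) (114.9, 78.1) 13.3
scene blue 0.008 [448. 280.] (455.4, 323.7) (60.3, 31.2) 72.5
scene blue 0.008 [297. 270.] (446.5, 10.6) (71.4, 52.0) -64.9
scene blue 0.008 [371. 273.] (448.1, 162.2) (117.7, 77.2) -1.3
scene blue 0.018 [448. 280.] (465.1, 321.0) (59.5, 30.9) 72.5
scene blue 0.018 [297. 270.] (456.3, 11.6) (70.5, 51.4) -64.9
scene blue 0.018 [371. 273.] (457.9, 161.4) (116.3, 76.3) -1.3
```

View pics/c1.png

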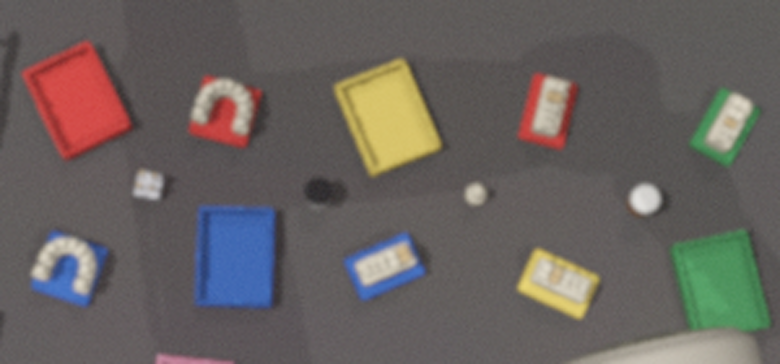

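The crop confirms the match: quads are straight bars on red, green, blue and yellow plates, jaws are horseshoes, and the coloured trays are distinct from the pink and black ones. The two views agree to about 3 mm. I start with yellow.

```bash
cat > plan.py <<'E'
import sys
from h import *
s=env.get_state();q=s['orientation'];p=s['tcp_pos']*1000
w,x,y,z=q
X=np.array([1-2*(y*y+z*z),2*(x*y+w*z)])
psi=np.degrees(np.arctan2(X[1],X[0]))
print('t',round(s['clock'],2),'tcp',p.round(1),'psi',psi.round(2),'gap',round(s['finger_gap']*1000,1),'F',s['wrist_force'].round(1))
if len(sys.argv)>3:
    tx,ty,tz,tp=map(float,sys.argv[1:5])
    a=np.radians(psi);d=np.array([tx,ty])-p[:2]
    print('units now: dx %.2f dy %.2f dz %.2f roll %.2f'%((d@[np.cos(a),np.sin(a)])/20,(d@[np.sin(a),-np.cos(a)])/20,(p[2]-tz)/20,-(((tp-psi)+180)%360-180)/6))
E
python3 plan.py 434 -166.5 160 67
```

```text
t 0.15 tcp [ 205.1 -536.7  193.7] psi 20.9 gap 85.6 F [-0.5 -0.8 -0.5]
units now: dx 17.30 dy -13.21 dz 1.68 roll -7.68
```

```bash
python3 -m handwheel '[{"dx":0.96,"dy":-0.73},{"dx":0.96,"dy":-0.73},{"dx":0.96,"dy":-0.73},{"dx":0.96,"dy":-0.73},{"dx":0.96,"dy":-0.73},{"dx":0.96,"dy":-0.73},{"dx":0.96,"dy":-0.73},{"dx":0.96,"dy":-0.73}]' 90 40
python3 plan.py 434 -166.5 160 67
```

```text
t 0.15 tcp [ 205.1 -536.7  193.7] psi 20.9 gap 85.6 F [-0.5 -0.8 -0.5]
units now: dx 17.30 dy -13.21 dz 1.68 roll -7.68invalid input at $[0]: expected keys dx, dy, dz, roll
```

```bash
python3 -m handwheel '[{"dx":0.96,"dy":-0.73,"dz":0,"roll":0},{"dx":0.96,"dy":-0.73,"dz":0,"roll":0},{"dx":0.96,"dy":-0.73,"dz":0,"roll":0},{"dx":0.96,"dy":-0.73,"dz":0,"roll":0},{"dx":0.96,"dy":-0.73,"dz":0,"roll":0},{"dx":0.96,"dy":-0.73,"dz":0,"roll":0},{"dx":0.96,"dy":-0.73,"dz":0,"roll":0},{"dx":0.96,"dy":-0.73,"dz":0,"roll":0}]' 90 40
python3 plan.py 434 -166.5 160 67
```

```text
clock: 0.82
tcp_pos: [0.3073, -0.372, 0.1942]
orientation: [-0.0, 0.983, 0.181, -0.0]
wrist_force: [0.8, -0.4, 0.3]
finger_gap: 0.0554
t 0.82 tcp [ 307.3 -372.   194.2] psi 20.89 gap 55.4 F [ 0.8 -0.4  0.3]
units now: dx 9.58 dy -7.34 dz 1.71 roll -7.68
```

```bash
python3 -m handwheel '[{"dx":0.96,"dy":-0.73,"dz":0,"roll":0},{"dx":0.96,"dy":-0.73,"dz":0,"roll":0},{"dx":0.96,"dy":-0.73,"dz":0,"roll":0},{"dx":0.96,"dy":-0.73,"dz":0,"roll":0},{"dx":0.96,"dy":-0.73,"dz":0,"roll":0},{"dx":0.96,"dy":-0.73,"dz":0,"roll":0},{"dx":0.96,"dy":-0.73,"dz":0,"roll":0},{"dx":0.96,"dy":-0.73,"dz":0,"roll":0}]'
python3 -m handwheel '[{"dx":0.96,"dy":-0.74,"dz":0,"roll":0},{"dx":0.96,"dy":-0.74,"dz":0,"roll":0},{"dx":0,"dy":0,"dz":0,"roll":-0.96},{"dx":0,"dy":0,"dz":0,"roll":-0.96},{"dx":0,"dy":0,"dz":0,"roll":-0.96},{"dx":0,"dy":0,"dz":0,"roll":-0.96},{"dx":0,"dy":0,"dz":0,"roll":-0.96},{"dx":0,"dy":0,"dz":0,"roll":-0.96}]'
python3 -m handwheel '[{"dx":0,"dy":0,"dz":0.6,"roll":-0.96},{"dx":0,"dy":0,"dz":0.6,"roll":-0.96},{"dx":0,"dy":0,"dz":0.5,"roll":0},{"dx":0,"dy":0,"dz":0,"roll":0}]'
python3 plan.py 434 -166.5 160 67
python3 - <<'E'
from h import *
for n in('wrist','top'):
    cal=env.calibration(n); im=env.read_camera(n); cv2.imwrite(f'pics/{n}1.png',im)
    for c in HUE:
        for z in (.008,.018):
            for r in rects(im,cal,c,z,100,110):
                w,h=r[2]
                if 45<w<125 and h<90: print(n,c,z,*r)
E
```

```text
clock: 1.48
tcp_pos: [0.4091, -0.2082, 0.1942]
orientation: [-0.0, 0.983, 0.181, -0.0]
wrist_force: [0.3, -0.0, 1.1]
finger_gap: 0.0547
clock: 2.15
tcp_pos: [0.4339, -0.1678, 0.1941]
orientation: [-0.0, 0.884, 0.468, -0.0]
wrist_force: [0.7, -0.3, 0.7]
finger_gap: 0.0552
clock: 2.48
tcp_pos: [0.4327, -0.1672, 0.1582]
orientation: [-0.002, 0.835, 0.551, -0.001]
wrist_force: [-0.8, 0.0, -0.3]
finger_gap: 0.0551
t 2.48 tcp [ 432.7 -167.2  158.2] psi 66.82 gap 55.1 F [-0.8  0.  -0.3]
units now: dx 0.06 dy 0.05 dz -0.09 roll -0.03
wrist red 0.008 [501. 131.] (608.6, -156.8) (72.1, 46.6) -13.8
wrist red 0.018 [501. 131.] (604.1, -155.2) (69.9, 45.2) -13.8
wrist yellow 0.008 [315. 215.] (430.2, -166.8) (70.8, 45.9) 65.6
wrist yellow 0.018 [315. 215.] (431.1, -164.9) (68.7, 44.5) 65.6
wrist green 0.008 [367. 365.] (420.8, -333.3) (86.9, 86.7) 12.9
wrist green 0.008 [534. 304.] (596.2, -338.0) (73.5, 47.0) -29.2
wrist green 0.018 [367. 365.] (422.0, -326.3) (84.3, 84.1) 12.9
wrist green 0.018 [534. 304.] (592.1, -330.9) (71.3, 45.6) -29.2
wrist blue 0.008 [252.  30.] (443.2, 8.9) (71.3, 46.0)
[... 334 characters left out ...]
607.3, -153.8) (73.0, 48.9) -13.5
top red 0.018 [229. 178.] (608.2, 329.5) (106.8, 79.7) 28.1
top yellow 0.008 [349. 185.] (600.5, 9.7) (105.5, 82.2) 22.9
top yellow 0.018 [349. 185.] (597.8, 10.1) (104.8, 81.6) 22.9
top green 0.008 [484. 257.] (413.9, -342.5) (57.9, 57.2) 15.7
top green 0.018 [484. 257.] (412.4, -339.8) (57.6, 56.8) 15.7
top blue 0.008 [224. 249.] (414.7, 339.7) (52.9, 48.9) 23.3
top blue 0.008 [346. 242.] (443.6, 11.5) (71.7, 47.4) -64.1
top blue 0.008 [290. 238.] (451.5, 163.2) (102.0, 79.2) 1.3
top blue 0.018 [224. 249.] (413.2, 338.0) (52.5, 48.6) 23.3
top blue 0.018 [346. 242.] (441.8, 11.9) (71.2, 47.1) -64.1
top blue 0.018 [290. 238.] (449.7, 162.6) (101.3, 78.7) 1.3
```

View pics/wrist1.png

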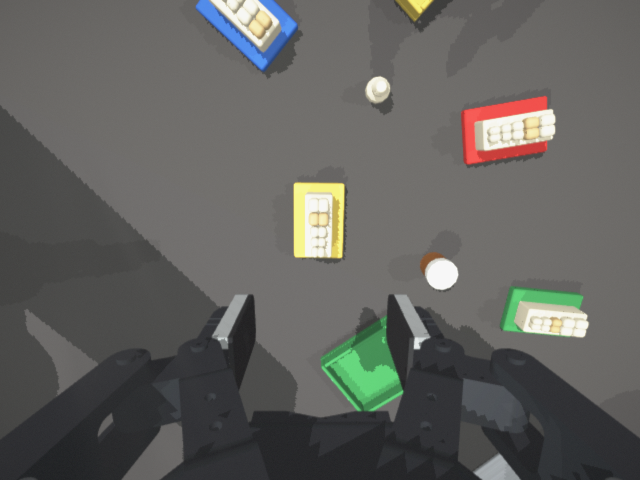

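View pics/top1.png

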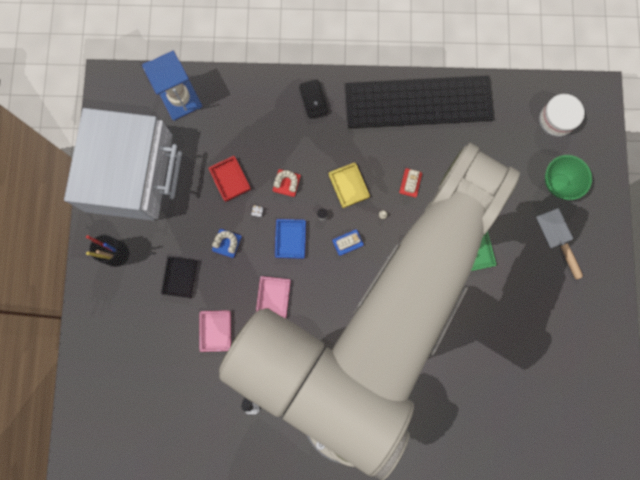

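The wrist picture shows the yellow quad at (318,220) with a clean plate fit of 70.8 x 45.9 mm, at (430,-167) and yaw 65.6°. I descend to grasp it.

```bash
python3 plan.py 431 -166.8 11 65.7
python3 -m handwheel '[{"dx":0,"dy":-0.1,"dz":0.9,"roll":0.2},{"dx":0,"dy":0,"dz":1,"roll":0},{"dx":0,"dy":0,"dz":1,"roll":0},{"dx":0,"dy":0,"dz":1,"roll":0},{"dx":0,"dy":0,"dz":1,"roll":0},{"dx":0,"dy":0,"dz":0.8,"roll":0},{"dx":0,"dy":0,"dz":0.4,"roll":0},{"dx":0,"dy":0,"dz":0,"roll":0}]'
python3 plan.py 431 -166.8 11 65.7
```

```text
t 2.58 tcp [ 433.6 -167.8  160. ] psi 66.85 gap 55.3 F [-0.5 -0.6  0.2]
units now: dx -0.01 dy -0.14 dz 7.45 roll 0.19
clock: 3.25
tcp_pos: [0.4314, -0.1668, 0.0373]
orientation: [-0.001, 0.84, 0.543, -0.001]
wrist_force: [-0.1, 0.6, 0.6]
finger_gap: 0.0555
t 3.25 tcp [ 431.4 -166.8   37.3] psi 65.72 gap 55.5 F [-0.1  0.6  0.6]
units now: dx -0.01 dy -0.02 dz 1.32 roll 0.00
```

```bash
python3 -m handwheel '[{"dx":0,"dy":0,"dz":0.5,"roll":0},{"dx":0,"dy":0,"dz":0.5,"roll":0},{"dx":0,"dy":0,"dz":0.3,"roll":0},{"dx":0,"dy":0,"dz":0,"roll":0}]'
python3 -m handwheel '[{"dx":0,"dy":0,"dz":0,"roll":0},{"dx":0,"dy":0,"dz":0,"roll":0},{"dx":0,"dy":0,"dz":0,"roll":0},{"dx":0,"dy":0,"dz":0,"roll":0},{"dx":0,"dy":0,"dz":0,"roll":0},{"dx":0,"dy":0,"dz":0,"roll":0}]' 255 40
python3 plan.py
python3 -c "
from h import *
cv2.imwrite('pics/w2.png',env.read_camera('wrist'))"
```

```text
clock: 3.58
tcp_pos: [0.4322, -0.1672, 0.0124]
orientation: [-0.0, 0.84, 0.543, -0.0]
wrist_force: [1.2, -0.2, -0.3]
finger_gap: 0.0553
clock: 4.08
tcp_pos: [0.4324, -0.1673, 0.0126]
orientation: [0.0, 0.84, 0.543, 0.0]
wrist_force: [0.6, -0.4, 0.4]
finger_gap: 0.0001
t 4.08 tcp [ 432.4 -167.3   12.6] psi 65.78 gap 0.1 F [ 0.6 -0.4  0.4]
```

View pics/w2.png

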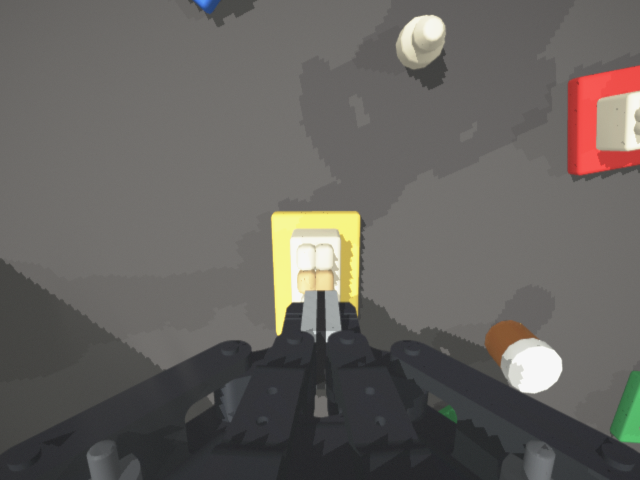

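Run:
```python
from h import *
im=env.read_camera('scene');c=env.calibration('scene')
s=env.get_state();print(proj(c,[s['tcp_pos'],[.431,-.167,.0]]), proj(env.calibration('wrist'),[s['tcp_pos'],[.431,-.167,.01]]))
cv2.imwrite('pics/s2.png',cv2.resize(im[180:330,120:320],None,fx=4,fy=4,interpolation=cv2.INTER_CUBIC))
w=env.read_camera('wrist')
for z in(.008,):print(rects(w,env.calibration('wrist'),'yellow',z,100,110))
```

```text
[[215.6089846  254.82293129]
 [216.47972457 258.58373687]] [[321.03703494 279.03438849]
 [318.61627564 277.8148362 ]]
[(array([307., 263.]), (429.9, -166.1), (71.0, 46.2), 66.0)]
```

View pics/s2.png

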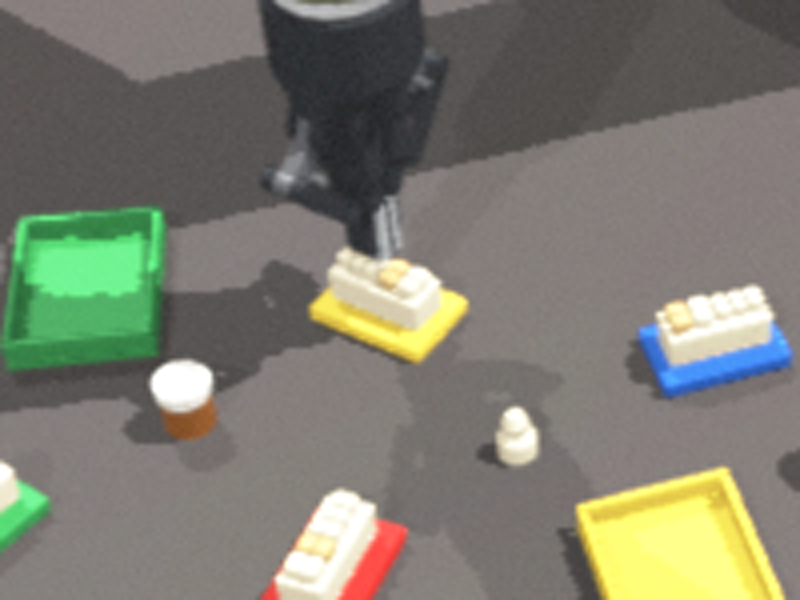

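Run:
```python
from h import *
c=env.calibration('scene');w=env.calibration('wrist')
P=lambda c:np.array([[c['fx'],0,c['cx']],[0,c['fy'],c['cy']],[0,0,1]])@np.c_[c['R'],c['t']]
for a in((320,291),(320,282)):
  X=cv2.triangulatePoints(P(w),P(c),np.array(a,float),np.array([216.2,243.]));print((X[:3]/X[3]).ravel()*1000)
print(ray(c,[[216.2,243]],.04)*1000,ray(w,[[320,291]],.04)*1000, proj(w,[[.4324,-.1673,z] for z in(.012,.04,.05)]))
print('cam',-np.array(w['R']).T@w['t'])
print(env.get_state())
cv2.imwrite('pics/w3.png',cv2.resize(env.read_camera('wrist')[190:390,220:420],None,fx=3,fy=3))
```

```text
[ 435.27822197 -160.72072633   49.83955533]
[ 436.98941591 -159.21965575   51.10119907]
[[ 424.626099   -164.68400069   40.        ]] [[ 433.78569062 -162.58444442   40.        ]] [[321.31744808 278.67491171]
 [321.49074593 300.94861075]
 [321.56722159 310.77790551]]
cam [ 0.46034632 -0.10398159  0.19157824]
{'clock': 4.2333, 'joint_pos': array([-5.42625305e-01,  2.43025615e-01, -5.30863248e-01,  7.96816703e-01,
       -7.28831117e-05,  1.45089928e+00]), 'qvel': array([-8.41768268e-05,  5.94463303e-04, -8.74366851e-04, -1.31017087e-03,
       -7.99707503e-04,  2.72606453e-04]), 'tau': array([ 1.05224033e-03, -3.84228694e+01,  2.42237806e+01, -5.33890889e-04,
       -3.41852374e-04,  1.99253977e-04]), 'tcp_pos': array([ 0.4322667 , -0.16726809,  0.01242006]), 'orientation': array([ 5.67667745e-05,  8.39717236e-01,  5.43023904e-01, -1.28401961e-05]), 'wrist_force': array([-0.18240438, -0.60434244, -0.22961919]), 'ft_torque': array([-9.88451158e-06,  9.55863402e-04,  5.50870070e-02]), 'finger_gap': 0.0004205354849873954}
```

View pics/w3.png

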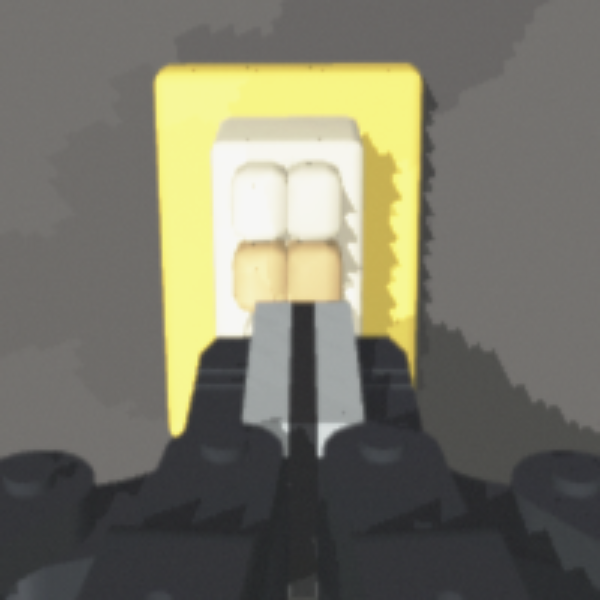

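Run:
```python
from h import *
c=env.calibration('scene')
p=np.array([.20506,-.53673,.19369]);a=np.radians(20.9);y=np.array([np.sin(a),-np.cos(a),0])
for dz in(0,.013,.037,.05): print(dz,proj(c,[p+[0,0,dz]+y*.043,p+[0,0,dz]-y*.043]).round(1).tolist())
im=cv2.imread('pics/scene0.png');cv2.imwrite('pics/s0c.png',cv2.resize(im[0:120,0:140],None,fx=5,fy=5))
```

```text
0 [[43.7, 118.2], [84.4, 113.1]]
0.013 [[41.8, 113.0], [82.9, 107.9]]
0.037 [[38.3, 103.2], [80.0, 98.2]]
0.05 [[36.4, 97.7], [78.4, 92.8]]
```

View pics/s0c.png

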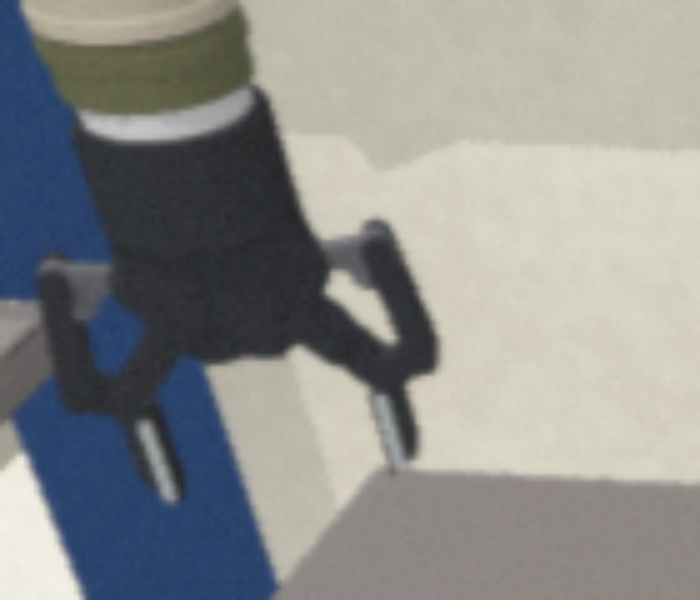

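The grasp closed on air. The tips appear about 35 mm above where the reported TCP puts them. Triangulating in wrist and scene gives tip z ≈ 48 mm while the TCP reads 12 mm, and the start picture shows the same offset along the tool. x and y agree. I reopen here, above the teeth, and descend by the seen tips while watching force.

```bash
python3 -m handwheel '[{"dx":0,"dy":0,"dz":0,"roll":0},{"dx":0,"dy":0,"dz":0,"roll":0},{"dx":0,"dy":0,"dz":0,"roll":0},{"dx":0,"dy":0,"dz":0,"roll":0},{"dx":0,"dy":0,"dz":0,"roll":0},{"dx":0,"dy":0,"dz":0,"roll":0}]' 90 40
python3 -m handwheel '[{"dx":0,"dy":0.05,"dz":0.4,"roll":0},{"dx":0,"dy":0,"dz":0.4,"roll":0},{"dx":0,"dy":0,"dz":0.4,"roll":0},{"dx":0,"dy":0,"dz":0.3,"roll":0},{"dx":0,"dy":0,"dz":0,"roll":0},{"dx":0,"dy":0,"dz":0,"roll":0}]'
python3 -c "
from h import *
im=env.read_camera('scene');cv2.imwrite('pics/s4.png',cv2.resize(im[180:330,120:320],None,fx=4,fy=4,interpolation=cv2.INTER_CUBIC))
cv2.imwrite('pics/w4.png',env.read_camera('wrist'))"
```

```text
clock: 4.78
tcp_pos: [0.4323, -0.1673, 0.0124]
orientation: [0.0, 0.84, 0.543, -0.0]
wrist_force: [0.3, -0.6, 0.4]
finger_gap: 0.0553
clock: 5.28
tcp_pos: [0.4325, -0.1673, -0.0184]
orientation: [-0.001, 0.84, 0.543, -0.0]
wrist_force: [0.1, 0.2, 0.2]
finger_gap: 0.0552
```

View pics/s4.png

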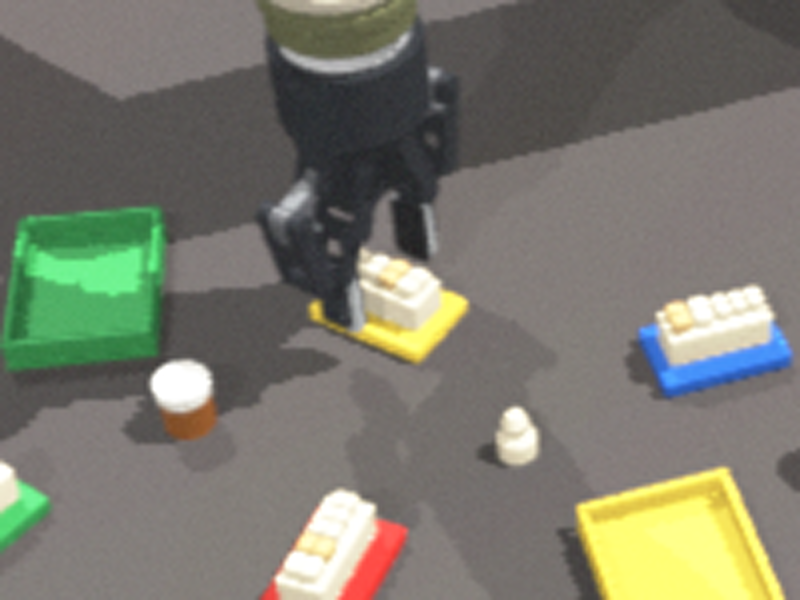

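View pics/w4.png

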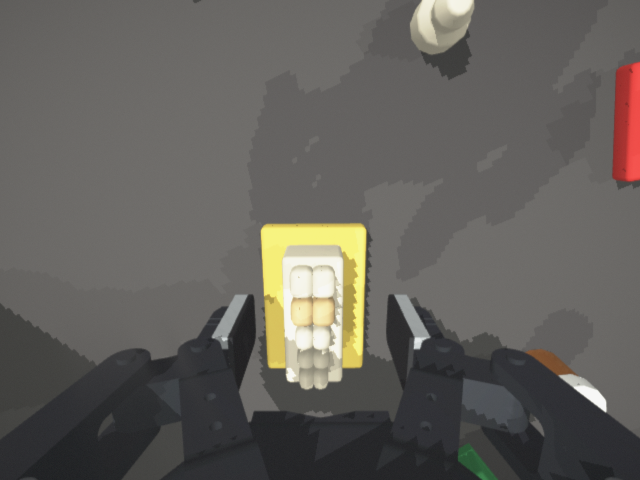

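```bash
python3 -m handwheel '[{"dx":0,"dy":0,"dz":0.15,"roll":0},{"dx":0,"dy":0,"dz":0.1,"roll":0},{"dx":0,"dy":0,"dz":0,"roll":0}]'
python3 -m handwheel '[{"dx":0,"dy":0,"dz":0,"roll":0},{"dx":0,"dy":0,"dz":0,"roll":0},{"dx":0,"dy":0,"dz":0,"roll":0},{"dx":0,"dy":0,"dz":0,"roll":0},{"dx":0,"dy":0,"dz":0,"roll":0},{"dx":0,"dy":0,"dz":0,"roll":0}]' 255 40
python3 -c "
from h import *
im=env.read_camera('scene');cv2.imwrite('pics/s5.png',cv2.resize(im[180:330,120:320],None,fx=4,fy=4,interpolation=cv2.INTER_CUBIC))"
```

```text
clock: 5.63
tcp_pos: [0.4331, -0.1676, -0.0228]
orientation: [0.0, 0.84, 0.543, -0.0]
wrist_force: [-0.1, -0.5, 0.1]
finger_gap: 0.0554
clock: 6.13
tcp_pos: [0.4334, -0.1678, -0.0224]
orientation: [0.0, 0.84, 0.543, 0.0]
wrist_force: [0.3, 0.1, 2.9]
finger_gap: 0.0231
```

View pics/s5.png

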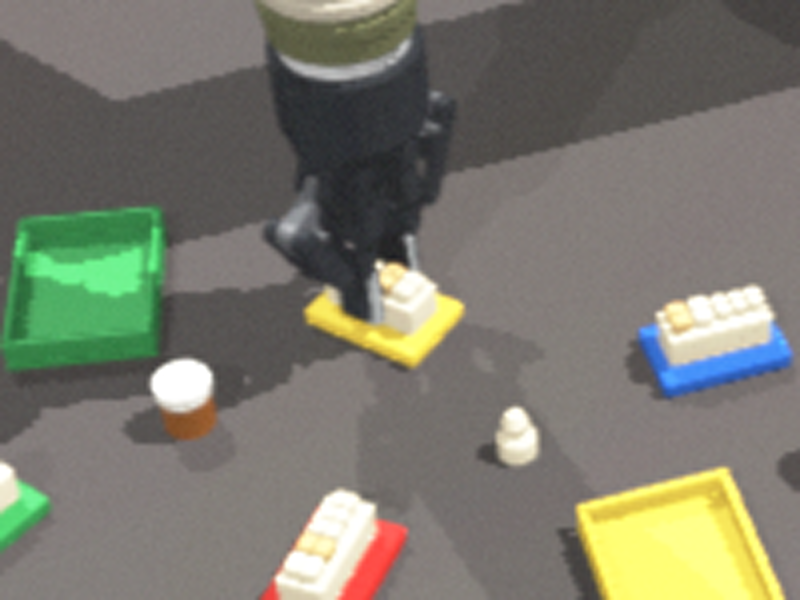

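Gripped: gap 23 mm against a bar width of 24. Lifting.

```bash
python3 -m handwheel '[{"dx":0,"dy":0,"dz":-0.3,"roll":0},{"dx":0,"dy":0,"dz":-0.7,"roll":0},{"dx":0,"dy":0,"dz":-1,"roll":0},{"dx":0,"dy":0,"dz":-1,"roll":0},{"dx":0,"dy":0,"dz":-1,"roll":0},{"dx":0,"dy":0,"dz":-1,"roll":0},{"dx":0,"dy":0,"dz":-0.5,"roll":0},{"dx":0,"dy":0,"dz":0,"roll":0}]'
python3 plan.py 597.5 10 -18.4 23.3
```

```text
clock: 6.85
tcp_pos: [0.4347, -0.1685, 0.0896]
orientation: [0.002, 0.84, 0.543, 0.001]
wrist_force: [0.4, -1.1, -1.6]
finger_gap: 0.0231
t 6.85 tcp [ 434.7 -168.5   89.6] psi 65.78 gap 23.1 F [ 0.4 -1.1 -1.6]
units now: dx 11.48 dy 3.76 dz 5.40 roll 7.08
```

```bash
python3 -m handwheel '[{"dx":0.95,"dy":0.31,"dz":0,"roll":0},{"dx":0.95,"dy":0.31,"dz":0,"roll":0},{"dx":0.95,"dy":0.31,"dz":0,"roll":0},{"dx":0.95,"dy":0.31,"dz":0,"roll":0},{"dx":0.95,"dy":0.31,"dz":0,"roll":0},{"dx":0.95,"dy":0.31,"dz":0,"roll":0},{"dx":0.95,"dy":0.31,"dz":0,"roll":0},{"dx":0.95,"dy":0.31,"dz":0,"roll":0}]'
python3 -m handwheel '[{"dx":0.95,"dy":0.31,"dz":0,"roll":0},{"dx":0.95,"dy":0.31,"dz":0,"roll":0},{"dx":0.95,"dy":0.31,"dz":0,"roll":0},{"dx":0.95,"dy":0.31,"dz":0,"roll":0},{"dx":0,"dy":0,"dz":0,"roll":0.9},{"dx":0,"dy":0,"dz":0,"roll":0.9},{"dx":0,"dy":0,"dz":0,"roll":0.9},{"dx":0,"dy":0,"dz":0,"roll":0.9}]'
python3 -m handwheel '[{"dx":0,"dy":0,"dz":0,"roll":0.9},{"dx":0,"dy":0,"dz":0,"roll":0.9},{"dx":0,"dy":0,"dz":0,"roll":0.9},{"dx":0,"dy":0,"dz":0,"roll":0.78},{"dx":0,"dy":0,"dz":0,"roll":0},{"dx":0,"dy":0,"dz":0,"roll":0}]'
python3 plan.py 597.5 10 -18.4 23.3
python3 -c "
from h import *
cv2.imwrite('pics/w6.png',env.read_camera('wrist'))"
```

```text
clock: 7.52
tcp_pos: [0.5403, -0.0483, 0.0856]
orientation: [-0.001, 0.84, 0.543, -0.001]
wrist_force: [0.9, -1.0, -1.0]
finger_gap: 0.0231
clock: 8.18
tcp_pos: [0.5935, 0.0101, 0.0853]
orientation: [-0.001, 0.927, 0.374, -0.001]
wrist_force: [-0.4, -0.1, -0.9]
finger_gap: 0.0226
clock: 8.68
tcp_pos: [0.5937, 0.0098, 0.0859]
orientation: [-0.0, 0.979, 0.203, -0.001]
wrist_force: [-0.2, 1.0, -1.4]
finger_gap: 0.0227
t 8.68 tcp [593.7   9.8  85.9] psi 23.43 gap 22.7 F [-0.2  1.  -1.4]
units now: dx 0.18 dy 0.07 dz 5.22 roll 0.02
```

View pics/w6.png

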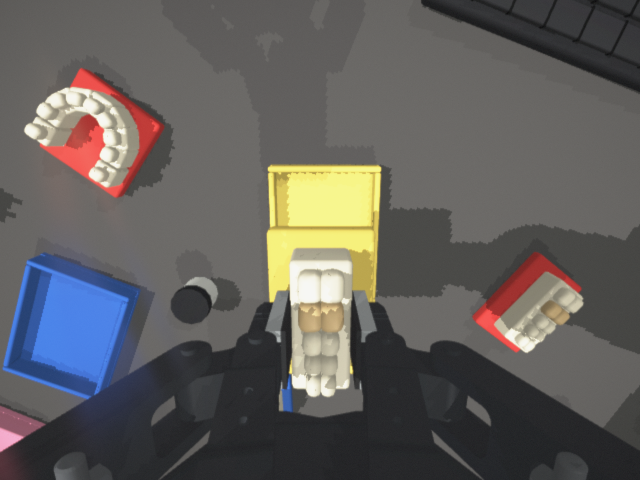

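Run:
```python
from h import *
c=env.calibration('wrist');p=env.get_state()['tcp_pos']*1000
a=np.radians(23.3);u=np.array([np.cos(a),np.sin(a)])
T=ray(c,[[268,166.5],[381,166.5]],.018)[:,:2]*1000
print('tray',T,np.linalg.norm(T[0]-T[1]),T.mean(0)-50*u)
z=(p[2]+22.4+10)/1000
Q=ray(c,[[267,228],[377,228]],z)[:,:2]*1000
print('quad',np.linalg.norm(Q[0]-Q[1]),Q.mean(0)-35*u,p)
```

```text
tray [[629.11792001  63.38728426]
 [659.03301198  -5.7901255 ]] 75.36860585238877 [598.15314693   9.02130425]
quad 45.5877194370659 [594.10181109   9.41923017] [593.87346329   9.81993539  86.21935073]
```

```bash
python3 -m handwheel '[{"dx":0.19,"dy":0.08,"dz":0.5,"roll":0},{"dx":0,"dy":0,"dz":0.8,"roll":0},{"dx":0,"dy":0,"dz":0.8,"roll":0},{"dx":0,"dy":0,"dz":0.8,"roll":0},{"dx":0,"dy":0,"dz":0.7,"roll":0},{"dx":0,"dy":0,"dz":0.5,"roll":0},{"dx":0,"dy":0,"dz":0.4,"roll":0},{"dx":0,"dy":0,"dz":0,"roll":0}]'
python3 plan.py 598 9.4 -18.4 23.3
```

```text
clock: 9.4
tcp_pos: [0.5973, 0.0099, -0.0048]
orientation: [-0.0, 0.979, 0.202, -0.002]
wrist_force: [-0.3, 1.7, -0.7]
finger_gap: 0.0229
t 9.4 tcp [597.3   9.9  -4.8] psi 23.33 gap 22.9 F [-0.3  1.7 -0.7]
units now: dx 0.02 dy 0.04 dz 0.68 roll 0.00
```

```bash
python3 -m handwheel '[{"dx":0,"dy":0,"dz":0.3,"roll":0},{"dx":0,"dy":0,"dz":0.2,"roll":0},{"dx":0,"dy":0,"dz":0.1,"roll":0},{"dx":0,"dy":0,"dz":0,"roll":0},{"dx":0,"dy":0,"dz":0,"roll":0}]'
python3 plan.py 598 9.4 -18.4 23.3
```

```text
clock: 9.82
tcp_pos: [0.5989, 0.0097, -0.0143]
orientation: [0.0, 0.979, 0.202, 0.0]
wrist_force: [-0.4, -0.4, -0.8]
finger_gap: 0.0227
t 9.82 tcp [598.9   9.7 -14.3] psi 23.31 gap 22.7 F [-0.4 -0.4 -0.8]
units now: dx -0.05 dy -0.00 dz 0.20 roll 0.00
```

```bash
python3 -m handwheel '[{"dx":0,"dy":0,"dz":0.1,"roll":0},{"dx":0,"dy":0,"dz":0.1,"roll":0},{"dx":0,"dy":0,"dz":0,"roll":0},{"dx":0,"dy":0,"dz":0,"roll":0}]'
```

```text
clock: 10.15
tcp_pos: [0.5991, 0.0097, -0.0183]
orientation: [0.0, 0.979, 0.202, 0.0]
wrist_force: [-0.1, 0.2, -0.1]
finger_gap: 0.0226
```

```bash
python3 -m handwheel '[{"dx":0,"dy":0,"dz":0.05,"roll":0},{"dx":0,"dy":0,"dz":0,"roll":0},{"dx":0,"dy":0,"dz":0,"roll":0}]'
```

```text
clock: 10.4
tcp_pos: [0.5992, 0.0097, -0.0183]
orientation: [0.0, 0.979, 0.202, 0.001]
wrist_force: [-1.9, 0.7, 7.7]
finger_gap: 0.0232
```

Contact at 7.7 N. I release with a small opening so the fingers clear the tray walls.

```bash
python3 -m handwheel '[{"dx":0,"dy":0,"dz":0,"roll":0},{"dx":0,"dy":0,"dz":0,"roll":0},{"dx":0,"dy":0,"dz":0,"roll":0},{"dx":0,"dy":0,"dz":0,"roll":0}]' 150 40
python3 -m handwheel '[{"dx":0,"dy":0,"dz":-0.3,"roll":0},{"dx":0,"dy":0,"dz":-0.7,"roll":0},{"dx":0,"dy":0,"dz":-1,"roll":0},{"dx":0,"dy":0,"dz":-1,"roll":0},{"dx":0,"dy":0,"dz":-1,"roll":0},{"dx":0,"dy":0,"dz":-1,"roll":0},{"dx":0,"dy":0,"dz":-1,"roll":0},{"dx":0,"dy":0,"dz":0,"roll":0}]'
python3 plan.py 444 10.5 80 115
python3 - <<'E'
from h import *
cal=env.calibration('wrist');im=env.read_camera('wrist');cv2.imwrite('pics/w7.png',im)
for z in(.012,.018): print(rects(im,cal,'yellow',z,100,110))
E
```

```text
clock: 10.73
tcp_pos: [0.5985, 0.0098, -0.0199]
orientation: [-0.0, 0.979, 0.202, -0.0]
wrist_force: [-0.2, 0.1, -0.5]
finger_gap: 0.0349
clock: 11.4
tcp_pos: [0.6015, 0.0095, 0.1052]
orientation: [0.001, 0.979, 0.202, 0.003]
wrist_force: [0.5, 0.3, 0.5]
finger_gap: 0.0349
t 11.4 tcp [601.5   9.5 105.2] psi 23.3 gap 34.9 F [0.5 0.3 0.5]
units now: dx -7.21 dy -3.16 dz 1.26 roll -15.28
[(array([306., 233.]), (597.6, 9.1), (103.3, 77.6), 23.4)]
[(array([306., 233.]), (599.1, 9.7), (101.1, 75.9), 23.4)]
```

View pics/w7.png

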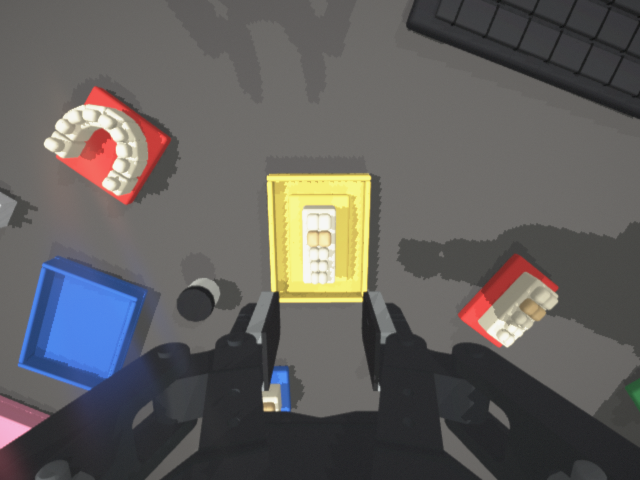

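The picture shows yellow sitting flat and centred in its tray at (320,240). Next is blue.

```bash
python3 -m handwheel '[{"dx":-0.9,"dy":-0.4,"dz":0,"roll":0},{"dx":-0.9,"dy":-0.4,"dz":0,"roll":0},{"dx":-0.9,"dy":-0.4,"dz":0,"roll":0},{"dx":-0.9,"dy":-0.4,"dz":0,"roll":0},{"dx":-0.9,"dy":-0.4,"dz":0,"roll":0},{"dx":-0.9,"dy":-0.4,"dz":0,"roll":0},{"dx":-0.9,"dy":-0.4,"dz":0,"roll":0},{"dx":-0.9,"dy":-0.4,"dz":0,"roll":0}]' 90 40
python3 -m handwheel '[{"dx":0,"dy":0,"dz":0,"roll":-0.95},{"dx":0,"dy":0,"dz":0,"roll":-0.95},{"dx":0,"dy":0,"dz":0,"roll":-0.95},{"dx":0,"dy":0,"dz":0,"roll":-0.95},{"dx":0,"dy":0,"dz":0,"roll":-0.95},{"dx":0,"dy":0,"dz":0,"roll":-0.95},{"dx":0,"dy":0,"dz":0,"roll":-0.95},{"dx":0,"dy":0,"dz":0,"roll":-0.95}]'
python3 -m handwheel '[{"dx":0,"dy":0,"dz":0,"roll":-0.95},{"dx":0,"dy":0,"dz":0,"roll":-0.95},{"dx":0,"dy":0,"dz":0,"roll":-0.95},{"dx":0,"dy":0,"dz":0,"roll":-0.95},{"dx":0,"dy":0,"dz":0,"roll":-0.95},{"dx":0,"dy":0,"dz":0,"roll":-0.95},{"dx":0,"dy":0,"dz":0,"roll":-0.95},{"dx":0,"dy":0,"dz":0,"roll":-0.95}]'
python3 - <<'E'
from h import *
cal=env.calibration('wrist');im=env.read_camera('wrist');cv2.imwrite('pics/w8.png',im)
for z in(.008,.018): print(rects(im,cal,'blue',z,100,110))
E
python3 plan.py 443.5 10.5 -22.5 115
```

```text
clock: 12.12
tcp_pos: [0.4392, 0.0118, 0.0992]
orientation: [-0.0, 0.979, 0.202, -0.001]
wrist_force: [-0.2, -0.2, -0.1]
finger_gap: 0.0554
clock: 12.78
tcp_pos: [0.4401, 0.0117, 0.0993]
orientation: [-0.001, 0.823, 0.568, -0.001]
wrist_force: [0.6, 1.2, 0.3]
finger_gap: 0.0552
clock: 13.45
tcp_pos: [0.4402, 0.0117, 0.0992]
orientation: [-0.001, 0.539, 0.842, -0.0]
wrist_force: [0.6, 0.9, 0.6]
finger_gap: 0.0551
[(array([323., 234.]), (442.7, 10.2), (70.1, 46.1), -65.2), (array([432.,  51.]), (450.2, 162.9), (103.4, 81.5), -0.3)]
[(array([323., 234.]), (441.6, 12.6), (67.5, 44.4), -65.2), (array([432.,  51.]), (448.7, 159.7), (99.6, 78.5), -0.3)]
t 13.5 tcp [440.2  11.7  99.3] psi 115.03 gap 55.6 F [ 0.2 -0.1  0.1]
units now: dx -0.13 dy 0.13 dz 6.09 roll 0.00
```

View pics/w8.png

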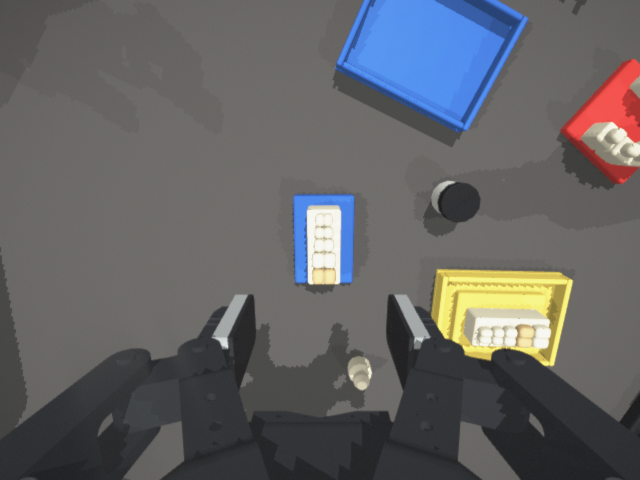

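The straight blue quad is at (323,240), with a plate fit of 70.1 x 46.1 mm. Descending.

```bash
python3 -m handwheel '[{"dx":-0.12,"dy":0.11,"dz":0.7,"roll":0},{"dx":0,"dy":0,"dz":1,"roll":0},{"dx":0,"dy":0,"dz":1,"roll":0},{"dx":0,"dy":0,"dz":1,"roll":0},{"dx":0,"dy":0,"dz":0.8,"roll":0},{"dx":0,"dy":0,"dz":0.6,"roll":0},{"dx":0,"dy":0,"dz":0.4,"roll":0},{"dx":0,"dy":0,"dz":0,"roll":0}]'
python3 plan.py 443 10.4 -22.5 115
```

```text
clock: 14.17
tcp_pos: [0.442, 0.0106, -0.0117]
orientation: [-0.002, 0.542, 0.841, -0.001]
wrist_force: [-0.3, -0.5, -0.5]
finger_gap: 0.0552
t 14.17 tcp [442.   10.6 -11.7] psi 114.42 gap 55.2 F [-0.3 -0.5 -0.5]
units now: dx -0.03 dy 0.04 dz 0.54 roll -0.10
```

```bash
python3 -m handwheel '[{"dx":0,"dy":0.04,"dz":0.25,"roll":-0.1},{"dx":0,"dy":0,"dz":0.2,"roll":0},{"dx":0,"dy":0,"dz":0,"roll":0},{"dx":0,"dy":0,"dz":0,"roll":0}]'
python3 plan.py 443 10.4 -22.5 115
```

```text
clock: 14.5
tcp_pos: [0.4451, 0.0106, -0.0184]
orientation: [0.0, 0.537, 0.844, 0.0]
wrist_force: [0.2, 0.2, 0.3]
finger_gap: 0.0555
t 14.5 tcp [445.1  10.6 -18.4] psi 115.09 gap 55.5 F [0.2 0.2 0.3]
units now: dx 0.03 dy -0.10 dz 0.21 roll 0.02
```

```bash
python3 -m handwheel '[{"dx":0,"dy":-0.08,"dz":0.1,"roll":0},{"dx":0,"dy":0,"dz":0.1,"roll":0},{"dx":0,"dy":0,"dz":0,"roll":0}]'
python3 -m handwheel '[{"dx":0,"dy":0,"dz":0,"roll":0},{"dx":0,"dy":0,"dz":0,"roll":0},{"dx":0,"dy":0,"dz":0,"roll":0},{"dx":0,"dy":0,"dz":0,"roll":0},{"dx":0,"dy":0,"dz":0,"roll":0}]' 255 40
python3 -m handwheel '[{"dx":0,"dy":0,"dz":-0.3,"roll":0},{"dx":0,"dy":0,"dz":-0.7,"roll":0},{"dx":0,"dy":0,"dz":-1,"roll":0},{"dx":0,"dy":0,"dz":-1,"roll":0},{"dx":0,"dy":0,"dz":-1,"roll":0},{"dx":0,"dy":0,"dz":-1,"roll":0},{"dx":0,"dy":0,"dz":-0.5,"roll":0},{"dx":0,"dy":0,"dz":0,"roll":0}]'
python3 plan.py 449 161.5 -18.4 180
```

```text
clock: 14.75
tcp_pos: [0.4432, 0.0099, -0.0227]
orientation: [0.0, 0.537, 0.844, -0.0]
wrist_force: [-0.5, -0.5, 0.1]
finger_gap: 0.0551
clock: 15.17
tcp_pos: [0.4437, 0.0099, -0.0223]
orientation: [0.0, 0.537, 0.844, 0.0]
wrist_force: [-0.1, 0.6, 2.1]
finger_gap: 0.0231
clock: 15.83
tcp_pos: [0.4451, 0.0098, 0.0899]
orientation: [0.002, 0.537, 0.844, 0.001]
wrist_force: [-0.2, -0.0, -1.0]
finger_gap: 0.0229
t 15.83 tcp [445.1   9.8  89.9] psi 115.1 gap 22.9 F [-0.2 -0.  -1. ]
units now: dx 6.79 dy 3.40 dz 5.41 roll -10.82
```

```bash
python3 -m handwheel '[{"dx":0.95,"dy":0.5,"dz":0,"roll":0},{"dx":0.95,"dy":0.5,"dz":0,"roll":0},{"dx":0.95,"dy":0.5,"dz":0,"roll":0},{"dx":0.95,"dy":0.5,"dz":0,"roll":0},{"dx":0.95,"dy":0.5,"dz":0,"roll":0},{"dx":0.95,"dy":0.5,"dz":0,"roll":0},{"dx":0.95,"dy":0.5,"dz":0,"roll":0},{"dx":0.15,"dy":0,"dz":0,"roll":-0.9}]'
python3 -m handwheel '[{"dx":0,"dy":0,"dz":0,"roll":-0.9},{"dx":0,"dy":0,"dz":0,"roll":-0.9},{"dx":0,"dy":0,"dz":0,"roll":-0.9},{"dx":0,"dy":0,"dz":0,"roll":-0.9},{"dx":0,"dy":0,"dz":0,"roll":-0.9},{"dx":0,"dy":0,"dz":0,"roll":-0.9},{"dx":0,"dy":0,"dz":0,"roll":-0.9},{"dx":0,"dy":0,"dz":0,"roll":-0.9}]'
python3 -m handwheel '[{"dx":0,"dy":0,"dz":0,"roll":-0.9},{"dx":0,"dy":0,"dz":0,"roll":-0.9},{"dx":0,"dy":0,"dz":0,"roll":-0.9},{"dx":0,"dy":0,"dz":0,"roll":0},{"dx":0,"dy":0,"dz":0,"roll":0}]'
python3 plan.py 449 161.5 -18.4 180
python3 -c "
from h import *
cv2.imwrite('pics/w9.png',env.read_camera('wrist'))"
```

```text
clock: 16.5
tcp_pos: [0.4486, 0.1654, 0.0864]
orientation: [-0.001, 0.495, 0.869, 0.0]
wrist_force: [-0.1, 0.7, -0.0]
finger_gap: 0.0231
clock: 17.17
tcp_pos: [0.4481, 0.1627, 0.0862]
orientation: [-0.001, 0.139, 0.99, -0.0]
wrist_force: [0.6, -0.0, -2.5]
finger_gap: 0.0231
clock: 17.58
tcp_pos: [0.4483, 0.1627, 0.0865]
orientation: [-0.001, 0.002, 1.0, -0.0]
wrist_force: [0.5, -0.4, -0.6]
finger_gap: 0.023
t 17.58 tcp [448.3 162.7  86.5] psi 179.75 gap 23.0 F [ 0.5 -0.4 -0.6]
units now: dx -0.04 dy -0.06 dz 5.25 roll -0.04
```

View pics/w9.png

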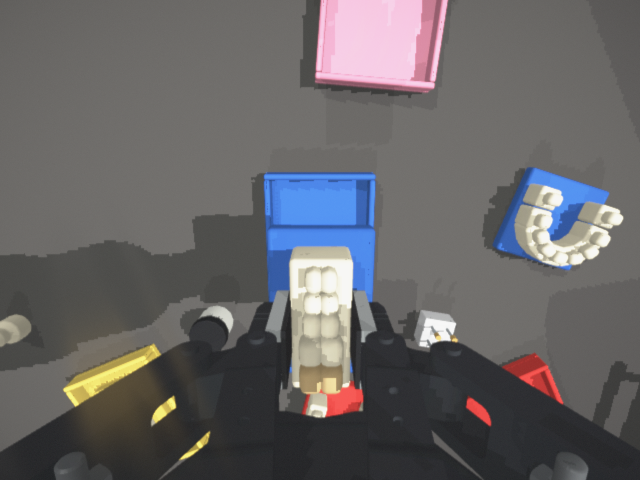

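```bash
cat > far.py <<'E'
import sys
from h import *
# tray far rim: xl row xr ; plate: xl row xr ; psi
a=list(map(float,sys.argv[1:8]));c=env.calibration('wrist');p=env.get_state()['tcp_pos']*1000
u=np.array([np.cos(np.radians(a[6])),np.sin(np.radians(a[6]))])
T=ray(c,[[a[0],a[1]],[a[2],a[1]]],.018)[:,:2]*1000
Q=ray(c,[[a[3],a[4]],[a[5],a[4]]],(p[2]+32.4)/1000)[:,:2]*1000
e=T[0]-T[1]
print('tray w %.1f'%np.linalg.norm(e),'yaw %.1f'%(np.degrees(np.arctan2(e[1],e[0]))-90),T.mean(0)-50*u,'quad w %.1f'%np.linalg.norm(Q[0]-Q[1]),Q.mean(0)-35*u,'tcp',p)
E
python3 far.py 264.5 174.5 375.5 268 227.5 375.5 180
```

```text
tray w 74.7 yaw -180.3 [449.53377584 162.44562819] quad w 44.6 [447.78699424 163.30310959] tcp [448.4542817  162.71758159  86.68633678]
```

```bash
python3 -m handwheel '[{"dx":-0.06,"dy":0,"dz":0.5,"roll":0},{"dx":0,"dy":0,"dz":0.8,"roll":0},{"dx":0,"dy":0,"dz":0.8,"roll":0},{"dx":0,"dy":0,"dz":0.8,"roll":0},{"dx":0,"dy":0,"dz":0.7,"roll":0},{"dx":0,"dy":0,"dz":0.6,"roll":0},{"dx":0,"dy":0,"dz":0.4,"roll":0},{"dx":0,"dy":0,"dz":0,"roll":0}]'
python3 -m handwheel '[{"dx":0,"dy":0,"dz":0.2,"roll":0},{"dx":0,"dy":0,"dz":0.1,"roll":0},{"dx":0,"dy":0,"dz":0,"roll":0},{"dx":0,"dy":0,"dz":0,"roll":0},{"dx":0,"dy":0,"dz":0,"roll":0}]'
python3 plan.py 449 161.5 -18.4 180
```

```text
clock: 18.3
tcp_pos: [0.4485, 0.1624, -0.0068]
orientation: [-0.002, 0.001, 1.0, -0.0]
wrist_force: [-0.1, -0.2, -1.8]
finger_gap: 0.0229
clock: 18.72
tcp_pos: [0.4508, 0.1629, -0.0101]
orientation: [0.001, 0.001, 1.0, 0.0]
wrist_force: [-1.0, 0.2, -1.2]
finger_gap: 0.0231
t 18.72 tcp [450.8 162.9 -10.1] psi 179.9 gap 23.1 F [-1.   0.2 -1.2]
units now: dx 0.09 dy -0.07 dz 0.41 roll -0.02
```

```bash
python3 -m handwheel '[{"dx":0.05,"dy":0,"dz":0.2,"roll":0},{"dx":0,"dy":0,"dz":0.1,"roll":0},{"dx":0,"dy":0,"dz":0.1,"roll":0},{"dx":0,"dy":0,"dz":0,"roll":0},{"dx":0,"dy":0,"dz":0,"roll":0}]'
python3 -m handwheel '[{"dx":0,"dy":0,"dz":0.06,"roll":0},{"dx":0,"dy":0,"dz":0,"roll":0},{"dx":0,"dy":0,"dz":0,"roll":0}]'
```

```text
clock: 19.13
tcp_pos: [0.4491, 0.1628, -0.0184]
orientation: [-0.0, 0.001, 1.0, -0.0]
wrist_force: [-2.1, 0.0, 4.3]
finger_gap: 0.0232
clock: 19.38
tcp_pos: [0.4491, 0.1628, -0.0184]
orientation: [0.0, 0.001, 1.0, -0.0]
wrist_force: [-6.1, -1.1, 17.8]
finger_gap: 0.0228
```

Firm contact, so I release and retreat.

```bash
python3 -m handwheel '[{"dx":0,"dy":0,"dz":0,"roll":0},{"dx":0,"dy":0,"dz":0,"roll":0},{"dx":0,"dy":0,"dz":0,"roll":0},{"dx":0,"dy":0,"dz":0,"roll":0}]' 150 40
python3 -m handwheel '[{"dx":0,"dy":0,"dz":-0.3,"roll":0},{"dx":0,"dy":0,"dz":-0.7,"roll":0},{"dx":0,"dy":0,"dz":-1,"roll":0},{"dx":0,"dy":0,"dz":-1,"roll":0},{"dx":0,"dy":0,"dz":-1,"roll":0},{"dx":0,"dy":0,"dz":-1,"roll":0},{"dx":0,"dy":0,"dz":-1,"roll":0},{"dx":0,"dy":0,"dz":0,"roll":0}]'
python3 plan.py 608.5 -156 80 166.3
python3 - <<'E'
from h import *
cal=env.calibration('wrist');im=env.read_camera('wrist');cv2.imwrite('pics/w10.png',im)
for z in(.018,): print(rects(im,cal,'blue',z,100,110))
E
```

```text
clock: 19.72
tcp_pos: [0.4493, 0.1628, -0.0201]
orientation: [-0.0, 0.001, 1.0, -0.0]
wrist_force: [0.0, 0.4, 0.2]
finger_gap: 0.0356
clock: 20.38
tcp_pos: [0.452, 0.1634, 0.1042]
orientation: [0.003, 0.001, 1.0, 0.001]
wrist_force: [0.2, -0.2, -0.2]
finger_gap: 0.0356
t 20.38 tcp [452.  163.4 104.2] psi 179.91 gap 35.6 F [ 0.2 -0.2 -0.2]
units now: dx -7.85 dy -15.96 dz 1.21 roll 2.27
[(array([318., 227.]), (448.0, 161.5), (100.6, 75.7), -0.3), (array([529., 202.]), (431.6, 321.8), (61.4, 59.9), 72.7)]
```

View pics/w10.png

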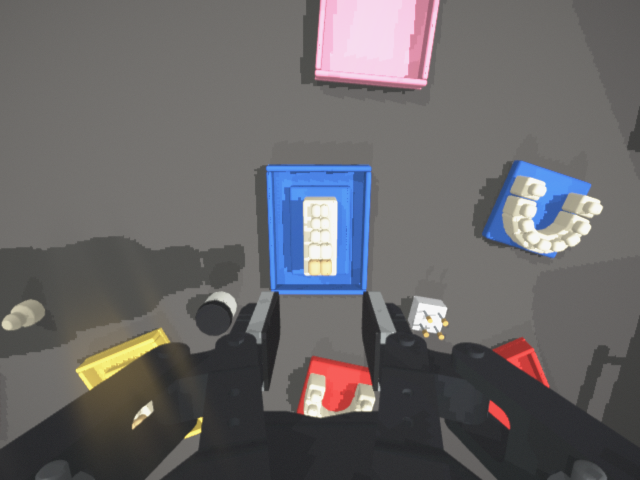

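Blue is flat and centred in its tray at (320,235). Next is red.

```bash
python3 -m handwheel '[{"dx":-0.49,"dy":-1,"dz":0,"roll":0},{"dx":-0.49,"dy":-1,"dz":0,"roll":0},{"dx":-0.49,"dy":-1,"dz":0,"roll":0},{"dx":-0.49,"dy":-1,"dz":0,"roll":0},{"dx":-0.49,"dy":-1,"dz":0,"roll":0},{"dx":-0.49,"dy":-1,"dz":0,"roll":0},{"dx":-0.49,"dy":-1,"dz":0,"roll":0},{"dx":-0.49,"dy":-1,"dz":0,"roll":0}]' 90 40
python3 -m handwheel '[{"dx":-0.49,"dy":-1,"dz":0,"roll":0},{"dx":-0.49,"dy":-1,"dz":0,"roll":0},{"dx":-0.49,"dy":-1,"dz":0,"roll":0},{"dx":-0.49,"dy":-1,"dz":0,"roll":0},{"dx":-0.49,"dy":-1,"dz":0,"roll":0},{"dx":-0.49,"dy":-1,"dz":0,"roll":0},{"dx":-0.49,"dy":-1,"dz":0,"roll":0},{"dx":-0.49,"dy":-1,"dz":0,"roll":0}]'
python3 -m handwheel '[{"dx":0,"dy":0,"dz":0,"roll":0.8},{"dx":0,"dy":0,"dz":0,"roll":0.8},{"dx":0,"dy":0,"dz":0,"roll":0.67},{"dx":0,"dy":0,"dz":0,"roll":0},{"dx":0,"dy":0,"dz":0,"roll":0}]'
python3 - <<'E'
from h import *
cal=env.calibration('wrist');im=env.read_camera('wrist');cv2.imwrite('pics/w11.png',im)
for z in(.008,): print(rects(im,cal,'red',z,100,110),rects(im,cal,'green',z,100,110))
E
python3 plan.py 608.5 -156 -22.5 166.3
```

```text
clock: 21.1
tcp_pos: [0.5269, 0.0017, 0.0989]
orientation: [-0.001, 0.001, 1.0, 0.0]
wrist_force: [0.7, 0.2, 0.1]
finger_gap: 0.0555
clock: 21.77
tcp_pos: [0.6051, -0.1582, 0.0986]
orientation: [-0.001, 0.001, 1.0, 0.0]
wrist_force: [-0.3, 0.4, -0.1]
finger_gap: 0.0551
clock: 22.18
tcp_pos: [0.6049, -0.1572, 0.099]
orientation: [-0.001, 0.118, 0.993, 0.0]
wrist_force: [0.1, -0.2, -0.2]
finger_gap: 0.0551
[(array([322., 237.]), (609.6, -157.0), (70.4, 46.4), -13.7)] [(array([109., 261.]), (586.8, -319.8), (64.5, 33.2), 11.3), (array([36., 71.]), (443.0, -327.8), (85.4, 78.6), -77.1)]
t 22.23 tcp [ 605.  -157.2   99.3] psi 166.4 gap 55.2 F [-0.   0.1 -0.4]
units now: dx -0.15 dy 0.10 dz 6.09 roll 0.02
```

View pics/w11.png

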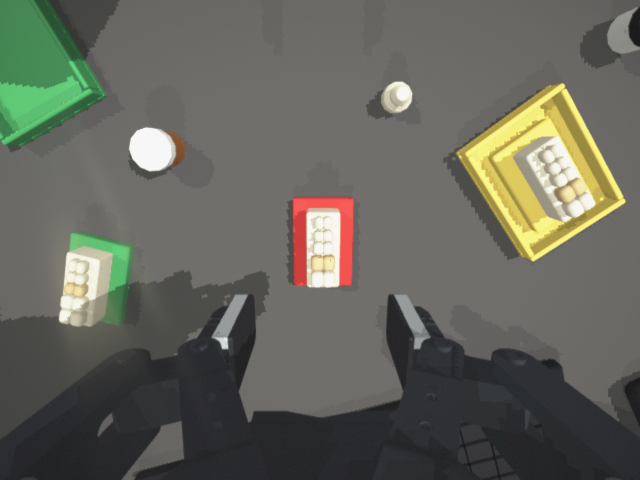

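The straight red quad is at (322,243), fit 70.4 x 46.4 mm, at (609.6,-157). Descending.

```bash
python3 -m handwheel '[{"dx":-0.2,"dy":0.05,"dz":0.7,"roll":0},{"dx":0,"dy":0,"dz":1,"roll":0},{"dx":0,"dy":0,"dz":1,"roll":0},{"dx":0,"dy":0,"dz":1,"roll":0},{"dx":0,"dy":0,"dz":0.8,"roll":0},{"dx":0,"dy":0,"dz":0.6,"roll":0},{"dx":0,"dy":0,"dz":0.4,"roll":0},{"dx":0,"dy":0,"dz":0,"roll":0}]'
python3 -m handwheel '[{"dx":0,"dy":0,"dz":0.2,"roll":0},{"dx":0,"dy":0,"dz":0,"roll":0},{"dx":0,"dy":0,"dz":0,"roll":0},{"dx":0,"dy":0,"dz":0,"roll":0}]'
python3 plan.py 609.5 -157 -22.5 166.3
```

```text
clock: 22.9
tcp_pos: [0.608, -0.1566, -0.012]
orientation: [-0.002, 0.119, 0.993, 0.0]
wrist_force: [-0.6, -1.0, -0.4]
finger_gap: 0.0554
clock: 23.23
tcp_pos: [0.6103, -0.1577, -0.0129]
orientation: [0.001, 0.119, 0.993, -0.0]
wrist_force: [0.5, -0.6, 0.2]
finger_gap: 0.0549
t 23.23 tcp [ 610.3 -157.7  -12.9] psi 166.29 gap 54.9 F [ 0.5 -0.6  0.2]
units now: dx 0.05 dy 0.02 dz 0.48 roll -0.00
```

```bash
python3 -m handwheel '[{"dx":0,"dy":0,"dz":0.2,"roll":0},{"dx":0,"dy":0,"dz":0.15,"roll":0},{"dx":0,"dy":0,"dz":0.12,"roll":0},{"dx":0,"dy":0,"dz":0,"roll":0},{"dx":0,"dy":0,"dz":0,"roll":0}]'
python3 -m handwheel '[{"dx":0,"dy":0,"dz":0,"roll":0},{"dx":0,"dy":0,"dz":0,"roll":0},{"dx":0,"dy":0,"dz":0,"roll":0},{"dx":0,"dy":0,"dz":0,"roll":0},{"dx":0,"dy":0,"dz":0,"roll":0}]' 255 40
```

```text
clock: 23.65
tcp_pos: [0.6094, -0.1573, -0.0236]
orientation: [-0.0, 0.119, 0.993, 0.0]
wrist_force: [-0.5, -0.1, -0.1]
finger_gap: 0.0552
clock: 24.07
tcp_pos: [0.6099, -0.1575, -0.0229]
orientation: [0.0, 0.119, 0.993, -0.0]
wrist_force: [0.1, -0.7, 2.3]
finger_gap: 0.0228
```

```bash
python3 -m handwheel '[{"dx":0,"dy":0,"dz":-0.3,"roll":0},{"dx":0,"dy":0,"dz":-0.7,"roll":0},{"dx":0,"dy":0,"dz":-1,"roll":0},{"dx":0,"dy":0,"dz":-1,"roll":0},{"dx":0,"dy":0,"dz":-1,"roll":0},{"dx":0,"dy":0,"dz":-1,"roll":0},{"dx":0,"dy":0,"dz":-0.5,"roll":0},{"dx":0,"dy":0,"dz":0,"roll":0}]'
python3 plan.py 608.5 329.5 -18.5 208.2
```

```text
clock: 24.73
tcp_pos: [0.6114, -0.1581, 0.0898]
orientation: [0.002, 0.119, 0.993, -0.001]
wrist_force: [1.3, -0.1, -0.4]
finger_gap: 0.023
t 24.73 tcp [ 611.4 -158.1   89.8] psi 166.29 gap 23.0 F [ 1.3 -0.1 -0.4]
units now: dx 5.92 dy 23.65 dz 5.41 roll -6.99
```

```bash
python3 -m handwheel '[{"dx":0.25,"dy":0.98,"dz":0,"roll":0},{"dx":0.25,"dy":0.98,"dz":0,"roll":0},{"dx":0.25,"dy":0.98,"dz":0,"roll":0},{"dx":0.25,"dy":0.98,"dz":0,"roll":0},{"dx":0.25,"dy":0.98,"dz":0,"roll":0},{"dx":0.25,"dy":0.98,"dz":0,"roll":0},{"dx":0.25,"dy":0.98,"dz":0,"roll":0},{"dx":0.25,"dy":0.98,"dz":0,"roll":0}]'
python3 -m handwheel '[{"dx":0.25,"dy":0.98,"dz":0,"roll":0},{"dx":0.25,"dy":0.98,"dz":0,"roll":0},{"dx":0.25,"dy":0.98,"dz":0,"roll":0},{"dx":0.25,"dy":0.98,"dz":0,"roll":0},{"dx":0.25,"dy":0.98,"dz":0,"roll":0},{"dx":0.25,"dy":0.98,"dz":0,"roll":0},{"dx":0.25,"dy":0.98,"dz":0,"roll":0},{"dx":0.25,"dy":0.98,"dz":0,"roll":0}]'
python3 -m handwheel '[{"dx":0.25,"dy":0.98,"dz":0,"roll":0},{"dx":0.25,"dy":0.98,"dz":0,"roll":0},{"dx":0.25,"dy":0.98,"dz":0,"roll":0},{"dx":0.25,"dy":0.98,"dz":0,"roll":0},{"dx":0.25,"dy":0.98,"dz":0,"roll":0},{"dx":0.25,"dy":0.98,"dz":0,"roll":0},{"dx":0.25,"dy":0.98,"dz":0,"roll":0},{"dx":0.25,"dy":0.98,"dz":0,"roll":0}]'
python3 -m handwheel '[{"dx":0,"dy":0,"dz":0,"roll":-0.9},{"dx":0,"dy":0,"dz":0,"roll":-0.9},{"dx":0,"dy":0,"dz":0,"roll":-0.9},{"dx":0,"dy":0,"dz":0,"roll":-0.9},{"dx":0,"dy":0,"dz":0,"roll":-0.9},{"dx":0,"dy":0,"dz":0,"roll":-0.9},{"dx":0,"dy":0,"dz":0,"roll":-0.9},{"dx":0,"dy":0,"dz":0,"roll":-0.7}]'
python3 -m handwheel '[{"dx":0,"dy":0,"dz":0,"roll":0},{"dx":0,"dy":0,"dz":0,"roll":0}]'
python3 plan.py 608.5 329.5 -18.5 208.2
python3 -c "
from h import *
cv2.imwrite('pics/w12.png',env.read_camera('wrist'))"
```

```text
clock: 25.4
tcp_pos: [0.6068, 0.0055, 0.0851]
orientation: [-0.001, 0.119, 0.993, -0.0]
wrist_force: [0.2, 0.1, -0.9]
finger_gap: 0.0233
clock: 26.07
tcp_pos: [0.6052, 0.1671, 0.085]
orientation: [-0.001, 0.119, 0.993, -0.0]
wrist_force: [0.6, -0.2, -0.4]
finger_gap: 0.0232
clock: 26.73
tcp_pos: [0.6036, 0.3286, 0.0848]
orientation: [-0.001, 0.119, 0.993, -0.001]
wrist_force: [0.4, 0.1, -1.2]
finger_gap: 0.0231
clock: 27.4
tcp_pos: [0.6037, 0.3276, 0.0847]
orientation: [-0.001, -0.246, 0.969, -0.0]
wrist_force: [-0.2, -0.1, -1.8]
finger_gap: 0.0229
clock: 27.57
tcp_pos: [0.6039, 0.3277, 0.0853]
orientation: [-0.001, -0.243, 0.97, -0.0]
wrist_force: [-0.1, 0.3, -1.6]
finger_gap: 0.0227
t 27.57 tcp [603.9 327.7  85.3] psi -151.84 gap 22.7 F [-0.1  0.3 -1.6]
units now: dx -0.25 dy -0.03 dz 5.19 roll -0.01
```

View pics/w12.png

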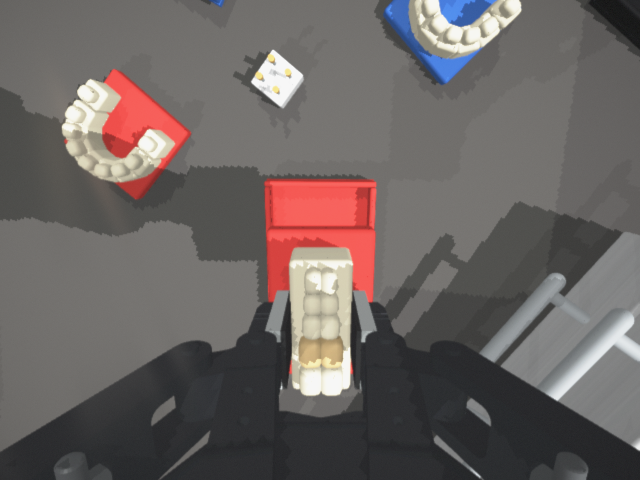

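```bash
python3 far.py 264.5 180.5 376 266.5 229 376 208.2
```

```text
tray w 75.0 yaw -151.9 [608.41446449 329.95200741] quad w 45.5 [603.82938432 328.08184048] tcp [604.02450597 327.7596403   85.55962507]
```

```bash
python3 -m handwheel '[{"dx":-0.2,"dy":0,"dz":0.5,"roll":0},{"dx":0,"dy":0,"dz":0.8,"roll":0},{"dx":0,"dy":0,"dz":0.8,"roll":0},{"dx":0,"dy":0,"dz":0.8,"roll":0},{"dx":0,"dy":0,"dz":0.7,"roll":0},{"dx":0,"dy":0,"dz":0.6,"roll":0},{"dx":0,"dy":0,"dz":0.4,"roll":0},{"dx":0,"dy":0,"dz":0,"roll":0}]'
python3 -m handwheel '[{"dx":0,"dy":0,"dz":0.2,"roll":0},{"dx":0,"dy":0,"dz":0.1,"roll":0},{"dx":0,"dy":0,"dz":0,"roll":0},{"dx":0,"dy":0,"dz":0,"roll":0},{"dx":0,"dy":0,"dz":0,"roll":0}]'
python3 plan.py 608.4 330 -18.4 208.2
```

```text
clock: 28.28
tcp_pos: [0.6066, 0.3293, -0.0081]
orientation: [-0.002, -0.244, 0.97, -0.0]
wrist_force: [0.0, -0.3, -1.4]
finger_gap: 0.0232
clock: 28.7
tcp_pos: [0.6087, 0.3301, -0.0105]
orientation: [0.001, -0.244, 0.97, 0.0]
wrist_force: [0.3, 0.2, -0.9]
finger_gap: 0.0234
t 28.7 tcp [608.7 330.1 -10.5] psi -151.72 gap 23.4 F [ 0.3  0.2 -0.9]
units now: dx 0.01 dy 0.00 dz 0.40 roll 0.01
```

```bash
python3 -m handwheel '[{"dx":0,"dy":0,"dz":0.2,"roll":0},{"dx":0,"dy":0,"dz":0.1,"roll":0},{"dx":0,"dy":0,"dz":0.1,"roll":0},{"dx":0,"dy":0,"dz":0,"roll":0},{"dx":0,"dy":0,"dz":0,"roll":0}]'
```

```text
clock: 29.12
tcp_pos: [0.6081, 0.3299, -0.0189]
orientation: [0.0, -0.244, 0.97, -0.0]
wrist_force: [-0.5, -1.0, 3.1]
finger_gap: 0.0232
```

Contact, with force +3.1 N. Releasing.

```bash
python3 -m handwheel '[{"dx":0,"dy":0,"dz":0,"roll":0},{"dx":0,"dy":0,"dz":0,"roll":0},{"dx":0,"dy":0,"dz":0,"roll":0},{"dx":0,"dy":0,"dz":0,"roll":0}]' 150 40
python3 -m handwheel '[{"dx":0,"dy":0,"dz":-0.3,"roll":0},{"dx":0,"dy":0,"dz":-0.7,"roll":0},{"dx":0,"dy":0,"dz":-1,"roll":0},{"dx":0,"dy":0,"dz":-1,"roll":0},{"dx":0,"dy":0,"dz":-1,"roll":0},{"dx":0,"dy":0,"dz":-1,"roll":0},{"dx":0,"dy":0,"dz":-1,"roll":0},{"dx":0,"dy":0,"dz":0,"roll":0}]'
python3 plan.py 600 -337.5 80 151
python3 - <<'E'
from h import *
cal=env.calibration('wrist');im=env.read_camera('wrist');cv2.imwrite('pics/w13.png',im)
for z in(.018,): print(rects(im,cal,'red',z,100,110))
im=env.read_camera('top');cv2.imwrite('pics/top13.png',im);cal=env.calibration('top')
for z in (.008,.018):print(rects(im,cal,'green',z,100,80))
im=env.read_camera('scene');cal=env.calibration('scene')
for z in (.008,.018):print(rects(im,cal,'green',z,100,80))
E
```

```text
clock: 29.45
tcp_pos: [0.6081, 0.3299, -0.0194]
orientation: [-0.0, -0.244, 0.97, -0.0]
wrist_force: [0.1, 0.3, -0.3]
finger_gap: 0.0349
clock: 30.12
tcp_pos: [0.6108, 0.331, 0.1064]
orientation: [0.004, -0.244, 0.97, 0.0]
wrist_force: [0.9, -0.1, 0.4]
finger_gap: 0.035
t 30.12 tcp [610.8 331.  106.4] psi -151.72 gap 35.0 F [ 0.9 -0.1  0.4]
units now: dx 16.31 dy -29.18 dz 1.32 roll 9.55
[(array([320., 227.]), (608.2, 329.1), (101.1, 76.1), 27.8), (array([153., 126.]), (599.2, 181.8), (60.9, 59.7), -13.9)]
[(array([477., 250.]), (431.4, -329.5), (102.4, 82.3), 13.1), (array([478., 190.]), (596.9, -337.6), (71.2, 47.4), -29.5), (array([568., 177.]), (633.7, -580.7), (124.9, 122.9), -27.3)]
[(array([477., 250.]), (429.7, -326.9), (101.8, 81.8), 13.1), (array([478., 190.]), (594.1, -334.9), (70.8, 47.1), -29.5), (array([568., 177.]), (630.7, -576.5), (124.1, 122.1), -27.3)]
[(array([111., 316.]), (600.6, -337.0), (73.4, 51.9), -29.7), (array([  6., 296.]), (573.2, -551.7), (141.1, 31.2), 26.7), (array([141., 252.]), (429.2, -330.0), (120.3, 82.0), 13.1)]
[(array([111., 316.]), (608.5, -331.8), (72.5, 51.3), -29.7), (array([  6., 296.]), (581.4, -544.0), (139.4, 30.8), 26.7), (array([141., 252.]), (439.2, -324.9), (118.8, 81.1), 13.1)]
```

View pics/w13.png

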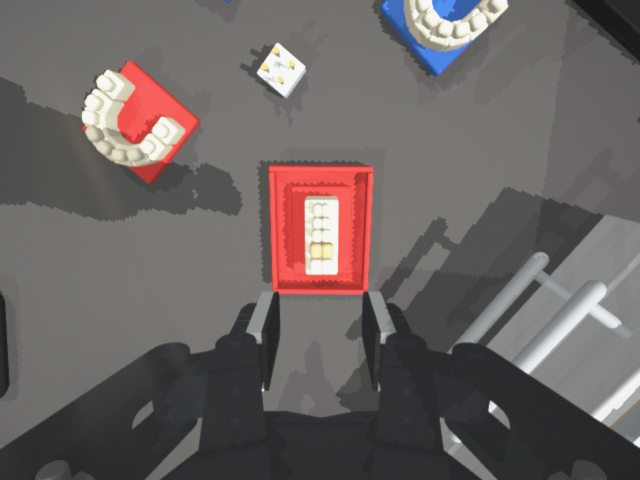

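Red is flat and centred in its tray at (320,235). Green is last: quad at (597,-337.6), tray at (430,-328), yaw 13.

```bash
python3 -m handwheel '[{"dx":0.55,"dy":-0.97,"dz":0,"roll":0},{"dx":0.55,"dy":-0.97,"dz":0,"roll":0},{"dx":0.55,"dy":-0.97,"dz":0,"roll":0},{"dx":0.55,"dy":-0.97,"dz":0,"roll":0},{"dx":0.55,"dy":-0.97,"dz":0,"roll":0},{"dx":0.55,"dy":-0.97,"dz":0,"roll":0},{"dx":0.55,"dy":-0.97,"dz":0,"roll":0},{"dx":0.55,"dy":-0.97,"dz":0,"roll":0}]' 90 40
python3 -m handwheel '[{"dx":0.55,"dy":-0.97,"dz":0,"roll":0},{"dx":0.55,"dy":-0.97,"dz":0,"roll":0},{"dx":0.55,"dy":-0.97,"dz":0,"roll":0},{"dx":0.55,"dy":-0.97,"dz":0,"roll":0},{"dx":0.55,"dy":-0.97,"dz":0,"roll":0},{"dx":0.55,"dy":-0.97,"dz":0,"roll":0},{"dx":0.55,"dy":-0.97,"dz":0,"roll":0},{"dx":0.55,"dy":-0.97,"dz":0,"roll":0}]'
python3 -m handwheel '[{"dx":0.55,"dy":-0.97,"dz":0,"roll":0},{"dx":0.55,"dy":-0.97,"dz":0,"roll":0},{"dx":0.55,"dy":-0.97,"dz":0,"roll":0},{"dx":0.55,"dy":-0.97,"dz":0,"roll":0},{"dx":0.55,"dy":-0.97,"dz":0,"roll":0},{"dx":0.55,"dy":-0.97,"dz":0,"roll":0},{"dx":0.55,"dy":-0.97,"dz":0,"roll":0},{"dx":0.55,"dy":-0.97,"dz":0,"roll":0}]'
python3 plan.py 597 -337.7 100 150.6
```

```text
clock: 30.93
tcp_pos: [0.6028, 0.1503, 0.099]
orientation: [-0.002, -0.244, 0.97, 0.0]
wrist_force: [0.6, -1.2, -1.1]
finger_gap: 0.0551
clock: 31.6
tcp_pos: [0.5989, -0.0277, 0.0991]
orientation: [-0.001, -0.244, 0.97, 0.001]
wrist_force: [0.3, 1.1, 0.5]
finger_gap: 0.0553
clock: 32.27
tcp_pos: [0.595, -0.2057, 0.099]
orientation: [-0.001, -0.244, 0.97, 0.001]
wrist_force: [1.0, 0.2, 0.2]
finger_gap: 0.0552
t 32.27 tcp [ 595.  -205.7   99. ] psi -151.72 gap 55.2 F [1.  0.2 0.2]
units now: dx 3.04 dy -5.86 dz -0.05 roll 9.61
```

```bash
python3 -m handwheel '[{"dx":0.5,"dy":-0.97,"dz":0,"roll":0},{"dx":0.5,"dy":-0.97,"dz":0,"roll":0},{"dx":0.5,"dy":-0.97,"dz":0,"roll":0},{"dx":0.5,"dy":-0.97,"dz":0,"roll":0},{"dx":0.5,"dy":-0.97,"dz":0,"roll":0},{"dx":0.5,"dy":-0.97,"dz":0,"roll":0},{"dx":0,"dy":0,"dz":0,"roll":0.96},{"dx":0,"dy":0,"dz":0,"roll":0.96}]'
python3 -m handwheel '[{"dx":0,"dy":0,"dz":0,"roll":0.96},{"dx":0,"dy":0,"dz":0,"roll":0.96},{"dx":0,"dy":0,"dz":0,"roll":0.96},{"dx":0,"dy":0,"dz":0,"roll":0.96},{"dx":0,"dy":0,"dz":0,"roll":0.96},{"dx":0,"dy":0,"dz":0,"roll":0.96},{"dx":0,"dy":0,"dz":0,"roll":0.96},{"dx":0,"dy":0,"dz":0,"roll":0.96}]'
python3 - <<'E'
from h import *
cal=env.calibration('wrist');im=env.read_camera('wrist');cv2.imwrite('pics/w14.png',im)
for z in(.008,.018): print(rects(im,cal,'green',z,100,110))
E
python3 plan.py 597 -337.7 -22.7 150.6
```

```text
clock: 32.93
tcp_pos: [0.5973, -0.3373, 0.0984]
orientation: [-0.001, -0.142, 0.99, 0.001]
wrist_force: [0.1, 1.3, 0.5]
finger_gap: 0.055
clock: 33.6
tcp_pos: [0.5976, -0.3354, 0.0987]
orientation: [-0.002, 0.255, 0.967, 0.001]
wrist_force: [0.1, -0.4, -0.5]
finger_gap: 0.0553
[(array([137., 464.]), (702.5, -591.9), (48.3, 5.7), -67.6), (array([ 43., 382.]), (586.9, -617.7), (135.2, 43.8), -82.6), (array([316., 233.]), (596.8, -339.3), (69.9, 45.6), -29.4), (array([203.,  36.]), (430.8, -329.5), (101.3, 77.9), 13.1)]
[(array([137., 464.]), (696.4, -581.2), (46.6, 5.5), -67.6), (array([ 43., 382.]), (585.1, -606.0), (130.2, 42.2), -82.6), (array([316., 233.]), (594.6, -337.9), (67.4, 43.9), -29.4), (array([203.,  36.]), (434.8, -328.5), (97.5, 75.1), 13.1)]
t 33.65 tcp [ 597.6 -335.4   98.8] psi 150.15 gap 55.1 F [ 0.2  0.2 -0.7]
units now: dx -0.03 dy -0.11 dz 6.07 roll -0.08
```

View pics/w14.png

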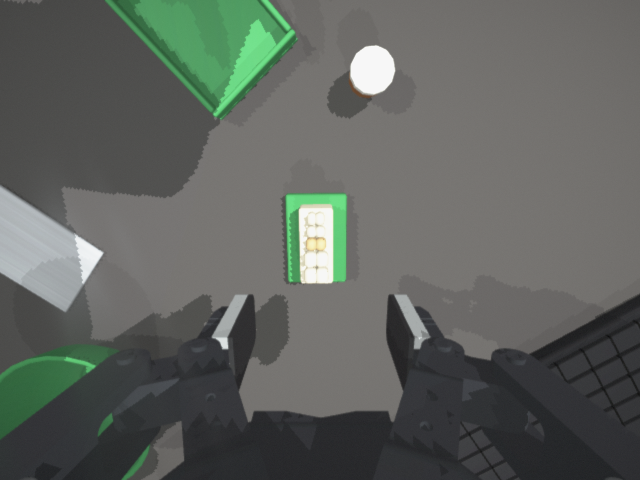

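The straight green quad is at (316,239), fit 69.9 x 45.6 mm, at (596.8,-339.3). Descending.

```bash
python3 -m handwheel '[{"dx":-0.06,"dy":-0.16,"dz":0.7,"roll":-0.08},{"dx":0,"dy":0,"dz":1,"roll":0},{"dx":0,"dy":0,"dz":1,"roll":0},{"dx":0,"dy":0,"dz":1,"roll":0},{"dx":0,"dy":0,"dz":0.8,"roll":0},{"dx":0,"dy":0,"dz":0.6,"roll":0},{"dx":0,"dy":0,"dz":0.4,"roll":0},{"dx":0,"dy":0,"dz":0,"roll":0}]'
python3 -m handwheel '[{"dx":0,"dy":0,"dz":0.2,"roll":0},{"dx":0,"dy":0,"dz":0,"roll":0},{"dx":0,"dy":0,"dz":0,"roll":0},{"dx":0,"dy":0,"dz":0,"roll":0}]'
python3 plan.py 597 -338.8 -22.7 150.6
```

```text
clock: 34.32
tcp_pos: [0.5965, -0.3384, -0.012]
orientation: [-0.002, 0.249, 0.969, 0.001]
wrist_force: [-0.2, 0.3, 0.9]
finger_gap: 0.055
clock: 34.65
tcp_pos: [0.5987, -0.34, -0.0121]
orientation: [0.001, 0.249, 0.969, -0.0]
wrist_force: [0.5, 0.4, 0.2]
finger_gap: 0.0552
t 34.65 tcp [ 598.7 -340.   -12.1] psi 151.17 gap 55.2 F [0.5 0.4 0.2]
units now: dx 0.10 dy 0.01 dz 0.53 roll 0.10
```

```bash
python3 -m handwheel '[{"dx":0.05,"dy":0,"dz":0.2,"roll":0.1},{"dx":0,"dy":0,"dz":0.15,"roll":0},{"dx":0,"dy":0,"dz":0.15,"roll":0},{"dx":0,"dy":0,"dz":0,"roll":0},{"dx":0,"dy":0,"dz":0,"roll":0}]'
python3 -m handwheel '[{"dx":0,"dy":0,"dz":0,"roll":0},{"dx":0,"dy":0,"dz":0,"roll":0},{"dx":0,"dy":0,"dz":0,"roll":0},{"dx":0,"dy":0,"dz":0,"roll":0},{"dx":0,"dy":0,"dz":0,"roll":0}]' 255 40
python3 -m handwheel '[{"dx":0,"dy":0,"dz":-0.3,"roll":0},{"dx":0,"dy":0,"dz":-0.7,"roll":0},{"dx":0,"dy":0,"dz":-1,"roll":0},{"dx":0,"dy":0,"dz":-1,"roll":0},{"dx":0,"dy":0,"dz":-1,"roll":0},{"dx":0,"dy":0,"dz":-1,"roll":0},{"dx":0,"dy":0,"dz":-0.5,"roll":0},{"dx":0,"dy":0,"dz":0,"roll":0}]'
python3 plan.py 431.5 -328.5 -18.5 193.1
```

```text
clock: 35.07
tcp_pos: [0.5969, -0.3388, -0.0236]
orientation: [-0.0, 0.254, 0.967, 0.0]
wrist_force: [0.3, -0.4, 0.4]
finger_gap: 0.0556
clock: 35.48
tcp_pos: [0.5974, -0.3392, -0.0229]
orientation: [0.0, 0.254, 0.967, -0.0]
wrist_force: [0.2, -0.2, 0.8]
finger_gap: 0.023
clock: 36.15
tcp_pos: [0.5987, -0.3401, 0.0901]
orientation: [0.002, 0.254, 0.967, -0.001]
wrist_force: [1.4, -0.4, -0.5]
finger_gap: 0.0231
t 36.15 tcp [ 598.7 -340.1   90.1] psi 150.57 gap 23.1 F [ 1.4 -0.4 -0.5]
units now: dx 7.57 dy -3.60 dz 5.43 roll -7.09
```

```bash
python3 -m handwheel '[{"dx":0.92,"dy":-0.45,"dz":0,"roll":0},{"dx":0.92,"dy":-0.45,"dz":0,"roll":0},{"dx":0.92,"dy":-0.45,"dz":0,"roll":0},{"dx":0.92,"dy":-0.45,"dz":0,"roll":0},{"dx":0.92,"dy":-0.45,"dz":0,"roll":0},{"dx":0.92,"dy":-0.45,"dz":0,"roll":0},{"dx":0.92,"dy":-0.45,"dz":0,"roll":0},{"dx":0.92,"dy":-0.45,"dz":0,"roll":0}]'
python3 -m handwheel '[{"dx":0,"dy":0,"dz":0,"roll":-0.9},{"dx":0,"dy":0,"dz":0,"roll":-0.9},{"dx":0,"dy":0,"dz":0,"roll":-0.9},{"dx":0,"dy":0,"dz":0,"roll":-0.9},{"dx":0,"dy":0,"dz":0,"roll":-0.9},{"dx":0,"dy":0,"dz":0,"roll":-0.9},{"dx":0,"dy":0,"dz":0,"roll":-0.9},{"dx":0,"dy":0,"dz":0,"roll":-0.8}]'
python3 -m handwheel '[{"dx":0,"dy":0,"dz":0,"roll":0},{"dx":0,"dy":0,"dz":0,"roll":0}]'
python3 plan.py 431.5 -328.5 -18.5 193.1
python3 -c "
from h import *
cv2.imwrite('pics/w15.png',env.read_camera('wrist'))"
```

```text
clock: 36.82
tcp_pos: [0.4318, -0.3284, 0.0853]
orientation: [-0.001, 0.254, 0.967, 0.001]
wrist_force: [0.5, 0.1, -0.9]
finger_gap: 0.0232
clock: 37.48
tcp_pos: [0.4328, -0.3286, 0.0853]
orientation: [-0.001, -0.117, 0.993, 0.001]
wrist_force: [-0.4, -0.2, -1.3]
finger_gap: 0.0231
clock: 37.65
tcp_pos: [0.433, -0.3288, 0.0857]
orientation: [-0.001, -0.113, 0.994, 0.001]
wrist_force: [-0.4, 0.6, -0.7]
finger_gap: 0.023
t 37.65 tcp [ 433.  -328.8   85.7] psi -166.97 gap 23.0 F [-0.4  0.6 -0.7]
units now: dx 0.07 dy 0.03 dz 5.21 roll -0.01
```

View pics/w15.png

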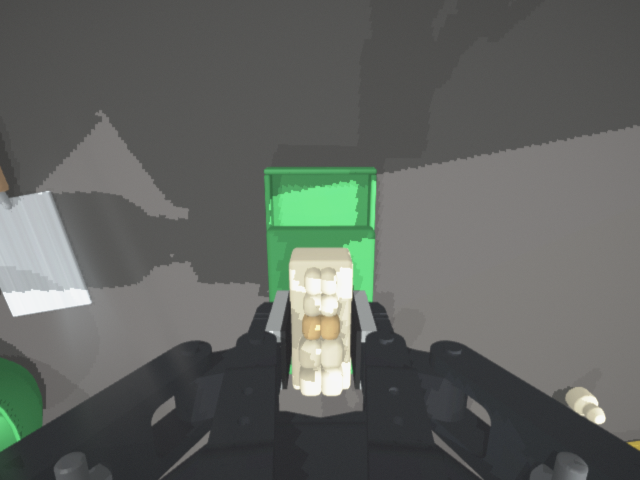

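```bash
python3 far.py 265 168.5 376 267.5 228 375 193.1
```

```text
tray w 74.1 yaw -167.0 [ 430.24625907 -329.4809695 ] quad w 44.6 [ 432.56699612 -328.73278775] tcp [ 433.10898933 -328.88097907   85.89603841]
```

```bash
python3 -m handwheel '[{"dx":0.15,"dy":0,"dz":0.5,"roll":0},{"dx":0,"dy":0,"dz":0.8,"roll":0},{"dx":0,"dy":0,"dz":0.8,"roll":0},{"dx":0,"dy":0,"dz":0.8,"roll":0},{"dx":0,"dy":0,"dz":0.7,"roll":0},{"dx":0,"dy":0,"dz":0.6,"roll":0},{"dx":0,"dy":0,"dz":0.4,"roll":0},{"dx":0,"dy":0,"dz":0,"roll":0}]'
python3 -m handwheel '[{"dx":0,"dy":0,"dz":0.2,"roll":0},{"dx":0,"dy":0,"dz":0.1,"roll":0},{"dx":0,"dy":0,"dz":0,"roll":0},{"dx":0,"dy":0,"dz":0,"roll":0},{"dx":0,"dy":0,"dz":0,"roll":0}]'
python3 plan.py 430.5 -329 -18.5 193.1
```

```text
clock: 38.37
tcp_pos: [0.4291, -0.3287, -0.0076]
orientation: [-0.001, -0.114, 0.993, 0.002]
wrist_force: [0.3, 0.2, -1.3]
finger_gap: 0.0231
clock: 38.78
tcp_pos: [0.431, -0.3304, -0.0106]
orientation: [0.0, -0.115, 0.993, -0.0]
wrist_force: [0.3, 0.6, -1.9]
finger_gap: 0.0229
t 38.78 tcp [ 431.  -330.4  -10.6] psi -166.84 gap 22.9 F [ 0.3  0.6 -1.9]
units now: dx 0.01 dy 0.08 dz 0.39 roll 0.01
```

```bash
python3 -m handwheel '[{"dx":0,"dy":0.04,"dz":0.2,"roll":0},{"dx":0,"dy":0,"dz":0.1,"roll":0},{"dx":0,"dy":0,"dz":0.1,"roll":0},{"dx":0,"dy":0,"dz":0,"roll":0},{"dx":0,"dy":0,"dz":0,"roll":0}]'
```

```text
clock: 39.2
tcp_pos: [0.4305, -0.3292, -0.0189]
orientation: [0.0, -0.115, 0.993, -0.0]
wrist_force: [-0.8, 1.1, 4.7]
finger_gap: 0.0229
```

```bash
python3 -m handwheel '[{"dx":0,"dy":0,"dz":0,"roll":0},{"dx":0,"dy":0,"dz":0,"roll":0},{"dx":0,"dy":0,"dz":0,"roll":0},{"dx":0,"dy":0,"dz":0,"roll":0}]' 150 40
python3 -m handwheel '[{"dx":0,"dy":0,"dz":-0.3,"roll":0},{"dx":0,"dy":0,"dz":-0.7,"roll":0},{"dx":0,"dy":0,"dz":-1,"roll":0},{"dx":0,"dy":0,"dz":-1,"roll":0},{"dx":0,"dy":0,"dz":-1,"roll":0},{"dx":0,"dy":0,"dz":-1,"roll":0},{"dx":0,"dy":0,"dz":-1,"roll":0},{"dx":0,"dy":0,"dz":0,"roll":0}]'
python3 - <<'E'
from h import *
im=env.read_camera('wrist');cv2.imwrite('pics/w16.png',im);print(rects(im,env.calibration('wrist'),'green',.018,100,110))
im=env.read_camera('scene');cv2.imwrite('pics/s16.png',im)
t0=cv2.imread('pics/top0.png');t=env.read_camera('top');cal=env.calibration('top')
for c in('red','blue'):
  for i in(t0,t): print(c,[(r[0],r[1]) for r in rects(i,cal,c,.008,100,130) if r[2][0]<70 and r[2][0]>45])
E
```

```text
clock: 39.53
tcp_pos: [0.4305, -0.3293, -0.0193]
orientation: [0.0, -0.115, 0.993, -0.0]
wrist_force: [0.5, 0.9, 0.0]
finger_gap: 0.0352
clock: 40.2
tcp_pos: [0.4325, -0.3313, 0.1055]
orientation: [0.002, -0.115, 0.993, -0.003]
wrist_force: [1.3, 0.1, 0.5]
finger_gap: 0.035
[(array([ 23., 390.]), (632.8, -542.4), (116.0, 53.6), -0.7), (array([324., 229.]), (427.8, -329.5), (98.9, 74.8), 13.1)]
red [(array([285., 188.]), (582.9, 178.6))]
red [(array([285., 188.]), (583.0, 178.6))]
blue [(array([224., 249.]), (415.3, 339.7))]
blue [(array([224., 249.]), (414.6, 339.0))]
```

View pics/w16.png

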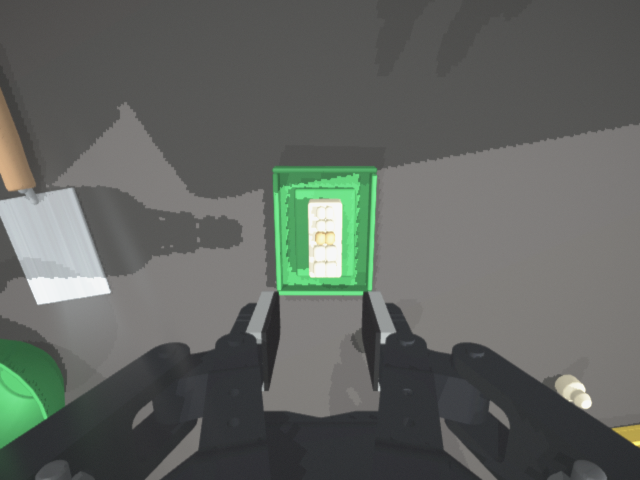

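View pics/s16.png

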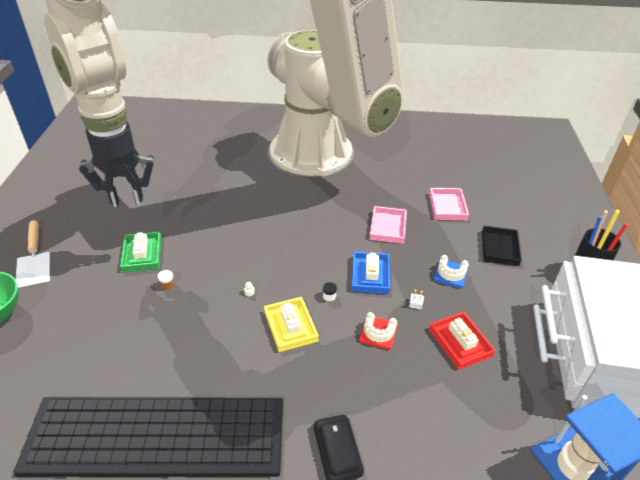

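The scene view shows all four quads flat in their matching trays: green (141,250), yellow (291,322), blue (372,270), red (462,338). The jaws at (380,330) and (452,270) have not moved, and the gripper is clear.

```bash
python3 -c "
from workcell import env
print(env.hand_in())"
```

```text
the job is handed in; nothing more can be done
None
```

I placed all four quadrant models in the trays of their colour and handed the job in at about 40 s. `hand_in` reports no verdict, so this rests on my own checks.

- **Placing:** each model was gripped across its stone bar and lowered slowly, with the wrist force showing contact (3 to 18 N), then released with a small opening.
- **Last checks:** the wrist and scene pictures show each model upright, flat and roughly centred in its tray. Before each descent, the held model's position agreed with the gripper's reported position to within about 1 mm. At release, that position was within about 1.5 mm of the tray centre I had measured.
- **Jaws:** the top camera put both whole-jaw models within about 1 mm of where they started, and nothing else appeared disturbed.
- **Disagreement found:** the reported TCP lies about 35 mm beyond the fingertips seen in the cameras. Because of this the first yellow grasp closed on air above the teeth, without touching anything. I corrected the heights from the images for every grasp after that.

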